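# Prop open the rinse tank lid

## Task

Lift the lid of the small bench rinse tank and swing the tank's side prop rod up until the rod meets the stop lip under the lid's holding plate, then ease the lid down so that the pin of the rod goes fully home in the plate's hole and let go of everything. Do it gently, without forcing the rod against the plate or letting the lid fall, and leave the tank's neighbours on the bench where they are.

Things in the scene. Friction and masses are not known exactly. Their poses are not given: they have to be found in the camera images.
- tank: Fixed open steel rinse tank, 222 x 220 mm, 105 mm high on a 250 x 250 mm foot, bolted to the bench. Origin: centre of its underside; x points from the front wall (robot side) to the lid hinge, y to the left, z up. The lid hinge is at x 111, z 115 mm; the prop pivot at x -91.5, y -132, z 55 mm. (A fixed seal tool stands far left beyond it, its lever 185 mm above the bench.)
- lid (a joint): Angle of the steel lid (226 x 226 mm, 0.5 to 1 kg), 0 closed, growing as the front rises. Friction hinge: stays where left; lifting takes 6 to 9 N at the bar, lowering 1 to 3 N. Pin home in the hole: 0.58 to 0.63. At 0.71 to 0.78 the rod's pin passes under the plate and its collar still meets the lip (above 0.80 it can pass under the lip).
- prop (a joint): Elevation of the prop rod about its pivot: 0 to 0.2 at the start (lying along the right outside of the tank, pointing to the hinge), growing as its free end rises. Stiff pivot, stays where it is left; it takes 3 to 5 N at the cross handle. The rod meets the lip somewhere between 0.79 and 1.15, depending on where the plate is clamped.
- lid_bar (a point): Middle of the lid's handle: a round steel bar 12 mm thick, 120 mm long parallel to the hinge, held 39 mm in front of the lid's front edge and 265 mm from the hinge axis, in the lid's plane. x points to the hinge, y along the bar, z out of the lid's top.
- lid_hinge (a point): Middle of the lid's hinge axis (the axis is the tank's y axis direction), 115 mm above the bench.
- hold_mid (a point): Point fixed to the lid, 132 mm right of its middle, 130 mm from the hinge, 6 mm below it. The holding plate (128 mm along the lid, 24 wide, 8 thick, lower face at this level) sticks out of the lid's right edge, with a 16 mm square through hole. It is clamped so that the hole's centre is up to 24 mm nearer to or farther from the hinge than this point. x to the hinge, z out of the lid's top.
- prop_pivot (a point): Pivot of the prop rod, 132 mm to the right of the tank's middle, 55 mm above the bench.
- prop_grip (a point): Grip point of the rod's cross handle: a round bar 12 mm thick parallel to the hinge, standing 88 mm out to the right from the rod at 85 mm from the pivot; this point is 65 mm out from the rod's plane. x points along the rod from pivot to pin.
- prop_tip (a point): End of the rod's pin, 169 mm from the pivot. Pin 7 mm thick with a flat end, standing 4 mm out of a 20 mm ball collar; rod 10 mm thick. With the ball seated in the hole the pin's end is about 8 mm above the plate's lower face. The rod and plate must not press on each other with over 40 N (twice the force at the lid's bar).
- gland: Loose brass rod gland, 48 mm wide, 34 mm high, standing; origin under its centre. Bystander.
- barrel: Loose bare aluminium cylinder barrel lying on the bench, 40 mm thick, 150 mm long along its x. Origin under its centre. Bystander.
- tie_rod: Loose zinc tie rod lying on the bench, 8 mm thick, 200 mm long along its x. Origin under its centre. Bystander.
- pick: Loose seal pick lying on the bench, yellow plastic handle 90 x 16 x 16 mm along its x, steel point 60 mm. Origin under the handle's centre. Bystander.
- lip_mid (a point): Point fixed to the lid, 140 mm from the hinge in the rod's plane: the middle of the range of the stop lip's face, at its lower edge. The lip is part of the holding plate and shifts with it (up to 24 mm either way, not measured); it hangs 34 mm below the plate, its face 10 mm from the hole's centre on the front (bar) side. A rod whose collar touches it has its pin under the hole.

How it is judged (in metres and radians):
On the way, in this order (a step that is already met when the one before it is completed fails the run):
1. the lid is lifted above its holding height while the rod is still down (value of joint lid above 0.66 rad and value of joint prop below 0.5 rad), for 0.2 s.
2. the prop rod is swung up under the lid's holding plate (value of joint prop above 0.72 rad and value of joint lid above 0.64 rad), for 0.2 s.
At the end, for the whole second after the job is handed in: The pin of the prop rod stands in the hole of the holding plate, its end at least 5 mm above the plate's lower face (about 8 mm is fully home), the lid stands open at rest at 0.57 to 0.66 rad, and nothing is held (z of prop_tip in the frame of hold_mid between 0.005 and 0.013 m and x of prop_tip in the frame of hold_mid between -0.03 and 0.03 m and value of joint lid between 0.57 and 0.66 rad and velocity of joint lid between -0.05 and 0.05 rad/s); the robot touches nothing.
It fails at once if the rod is forced against the lid or its holding plate with more than 40 N (contact force between prop and lid above 40 N).
It fails at once if the lid is dropped (falls faster than 0.8 rad/s) (velocity of joint lid below -0.8 rad/s).
It fails at once if a bystander is moved by more than 30 mm (distance of any of gland, barrel, tie_rod, pick from where it was at the start of the episode above 0.03 m).
It also fails if it takes over 70 s, if anything falls off the work surface, if the arm or the gripper's body presses on something with over 40 N, if the wrist force passes 120 N, or if a joint passes its speed limit or range.

## Robot

A 6-joint arm with a two-finger parallel gripper is mounted at the origin on the work surface. World frame = base frame: x ahead of the robot, y to its left, z up, the work surface at z = 0. Lengths are in m, angles in degrees, forces in N, time in s.
With the tool pointing down it reaches from about 0.25 to 0.775 m from the base axis. Payload 4 kg.
Tool frame: the origin (TCP) lies on the centre line of the jaws, within the pads' length; the fingertips stand env.tip_reach ahead of it and the grasp point (between the pads) is the TCP (env.tip_reach is the distance from the TCP to the fingertips, in m); x points along the fingers, y is the direction in which the jaws open and shut, and the axes are right-handed (so a half turn about x gives the same grasp; the last joint's range is limited). The gripper opens to 85 mm and grips with 20 to 120 N. Pads are 22 mm wide; open, the fingers measure 114 mm over their backs; the gripper's body (76 mm by 85 mm) begins 54 mm behind the grasp point. The pads swing forward as they close: fully open they stand 13 mm farther back than shut.
Start: joints at [-78.1, 4.996, 78.535, -0, 96.463, -5.907], TCP at [0.168, -0.524, 0.25] pointing down, gripper open.
Joint ranges: [-177.83, 177.83], [-43.37, 116.18], [15.69, 146.23], [-61.86, 241.86], [9.47, 152.12], [-147.06, 147.06]. Speed limits (degrees/s): [159.86, 159.86, 180, 180, 180, 180].

## Interface

Orientations are given as [roll, pitch, yaw] about the fixed x, y, z axes, in that order (R = Rz(yaw) Ry(pitch) Rx(roll)).
In Python, from station import monitor, eyes, hand_in, env gives the robot as it stands.
- The arm moves only by the shell command python3 -m pendant 'ROWS' [OPENING] [FORCE]. ROWS is JSON, a list of rows, each a list of 6 numbers: the shift along the world's x, y, z in m, then the turn, a rotation vector about the world's x, y, z in rad. A call has 1 to 12 rows; each row shifts and turns the pose as measured when the row begins; what a row does not reach is not made up. A row lasts 1/8 s, in which the tool goes at most 62.5 mm and 10.7 degrees, less where a joint would pass 70% of its speed; a pose out of reach is approached as far as the arm can. A call is refused whole if a number of a shift passes 0.0625 or a number of a turn 0.188, either way. A call with a gripper value outside its range is refused whole. OPENING is the opening, from 0 (shut) to 1 (fully open), set as the call begins (- or left out, the last holds). The fingers move at their own pace and stop on an object; FORCE is the grip in N (left out, the last holds). Time passes only in rows, so rows that do not move let the fingers close. It gives the time, the measured TCP pose, the force and the opening at its end, in the units of the state.
- monitor.state(): the state, without advancing time (a new reading comes with each control period).
- eyes.camera(name): name is "side" or "top"; returns a dict with "frame" (400x640x3 uint8, red, green, blue), "fx", "fy", "cx", "cy" (pixels), "dist_coeffs" ([k1, k2, p1, p2, k3] as OpenCV has them; the pictures are not rectified), "R" (3x3) and "t" (3): a world point X has camera coordinates R X + t. Camera axes: x right, y down, z forward; pixel columns grow to the right and rows downward; lengths in m; the calibration is good to about 2 mm. A picture is of the moment at which its call begins. There is no depth.
- hand_in(): hands the job in, once; it reports no verdict.
Trained networks look in a picture, given as the dict that the camera call returned (one of the last four; its "shot" number tells which), for a name from the list of things; names that differ only in an ending like _2 or _b are one class to them, and where a whole thing is asked for, a point or a joint stands for the part that bears it (a point fixed in the world has none). Each returns a list of dicts, best first, with "score" (0 to 1); they miss things now and then, are a little off and sometimes report something else, mostly with a low value. They report only what shows in the picture. A call takes as long as a camera call.
- eyes.boxes_of(thing, picture): "rect" ([left, top, right, bottom] in pixels, round what is visible of it).
- eyes.cut_out(thing, picture): "region" (400x640 bool, what is visible of it) and "rect" ([left, top, right, bottom] in pixels, round what is visible of it).
The state is a dict: "time_s": time; "joints": joint angles; "dq": joint speeds; "joint_efforts": joint torques, N m; "tool_pos": TCP position; "tool_rot": TCP orientation; "contact_force": force on the tool from outside, world axes, zero at the start; "ft_torque": the same for the moment, N m; "grip_width": finger opening in m.
Only numpy, scipy, OpenCV 4.12 (cv2) and the standard library are available. Lean on these libraries where they do the work, as an engineer would, in place of code of your own. Each camera call takes 0.05 s, during which the arm holds its last target.

## Working session

There is one attempt and no reset: what is moved stays moved. The work goes in short steps, Python scripts to look and compute and a shell command to move; the robot and the scene stay as the last step left them, time stands still between calls to the robot, and variables do not carry over. Pictures are saved under pics/ and viewed, and the job is handed in when it is done.

```bash
ls; mkdir -p pics; python3 - <<'E'
from station import monitor, eyes, env
import cv2
print(monitor.state(), env.tip_reach)
for n in ("side","top"):
    c=eyes.camera(n); cv2.imwrite(f"pics/{n}0.png",c["frame"][:,:,::-1])
    print(n,c["fx"],c["fy"],c["cx"],c["cy"],c["dist_coeffs"],c["R"],c["t"])
    for t in ["tank","lid","prop","lid_bar","gland","barrel","tie_rod","pick","prop_grip","prop_tip"]:
        try: print(t,[(b["rect"],round(b["score"],2)) for b in eyes.boxes_of(t,c)][:2])
        except Exception as e: print(t,e)
E
```

```text
pics
{'time_s': 0.0, 'joints': array([-7.81000995e+01,  5.04024326e+00,  7.86251220e+01,  1.78962322e-03,
        9.64614961e+01, -5.90688457e+00]), 'dq': array([ 0.01573821, -0.01968694, -0.05460084, -0.03487581,  0.03203746,
       -0.00552192]), 'joint_efforts': array([ 1.66322716e-04, -3.51869953e+01, -3.13268352e+01, -4.02061812e-05,
        1.07407977e-02,  5.14495646e-08]), 'tool_pos': array([ 0.16810921, -0.52320875,  0.2491249 ]), 'tool_rot': array([-96.71016493,  89.8731262 , 101.09681955]), 'contact_force': array([ 0.09943244, -0.07287909,  0.6968319 ]), 'ft_torque': array([-0.00142974,  0.00410014,  0.02733329]), 'grip_width': 0.08519121106788416} 0.019
side 401.62116878504685 401.62116878504685 321.71484282177676 195.1251821323281 [-0.03054574  0.          0.          0.          0.        ] [[ 0.99816763 -0.0602079   0.00603233]
 [-0.02463261 -0.49537562 -0.86832956]
 [ 0.05526857  0.86658987 -0.49595099]] [-0.5428641   0.0883368   1.05202369]
tank [([293.1, 165.0, 410.9, 255.9], 0.91), ([285.4, 157.4, 325.4, 174.0], 0.57)]
lid [([290.3, 162.6, 406.8, 229.6], 0.79)]
pro
[... 416 characters left out ...]
4892  0.          0.          0.          0.        ] [[-0.14629675 -0.98923513 -0.00333407]
 [-0.96355689  0.14326062 -0.22590821]
 [ 0.22395397 -0.02983707 -0.97414289]] [0.02697891 0.55450016 1.00225554]
tank [([241.3, 118.0, 384.4, 233.5], 0.76)]
lid [([243.9, 123.1, 348.0, 229.7], 0.92)]
prop [([340.5, 140.4, 375.8, 207.7], 0.6)]
lid_bar [([242.1, 124.1, 349.4, 229.2], 0.57)]
gland [([428.6, 233.2, 446.9, 248.6], 0.52), ([245.0, 126.6, 351.8, 230.9], 0.25)]
barrel [([175.3, 208.0, 197.4, 267.1], 0.77)]
tie_rod [([422.8, 125.8, 479.8, 174.0], 0.65)]
pick [([166.9, 302.8, 213.1, 313.3], 0.57)]
prop_grip [([336.0, 141.8, 376.8, 207.8], 0.66)]
prop_tip [([337.2, 143.3, 375.1, 207.9], 0.65)]
```

View pics/side0.png

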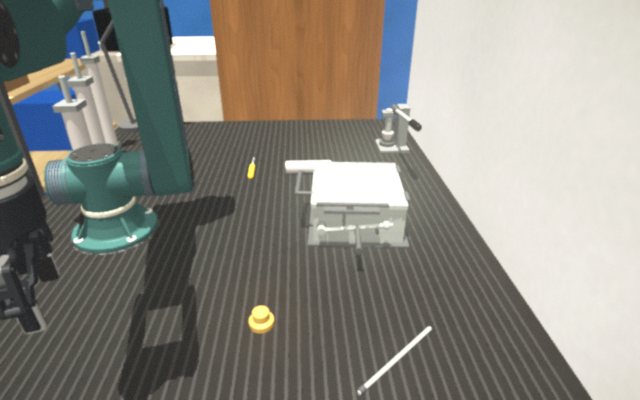

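View pics/top0.png

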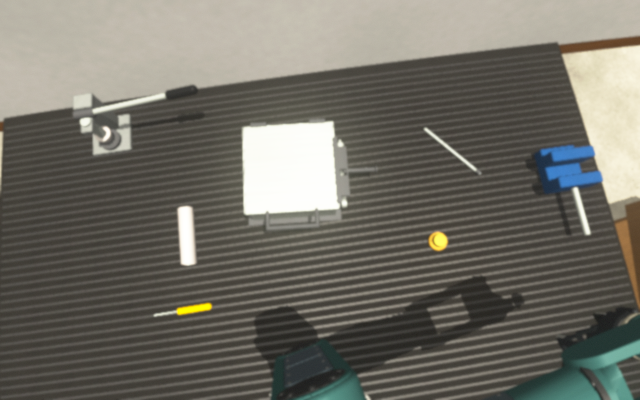

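```bash
python3 - <<'E'
import cv2
a=cv2.imread("pics/side0.png")[140:270,270:430]; cv2.imwrite("pics/side0z.png",cv2.resize(a,None,fx=5,fy=5,interpolation=cv2.INTER_CUBIC)[:600,:800])
a=cv2.imread("pics/top0.png")[115:235,235:395]; cv2.imwrite("pics/top0z.png",cv2.resize(a,None,fx=5,fy=5,interpolation=cv2.INTER_CUBIC))
E
```

```text
(no output)
```

View pics/side0z.png

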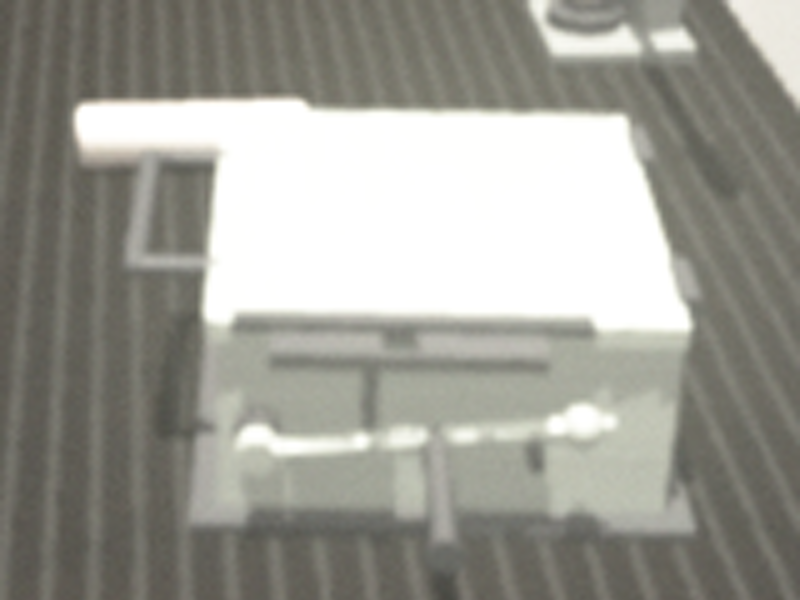

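View pics/top0z.png

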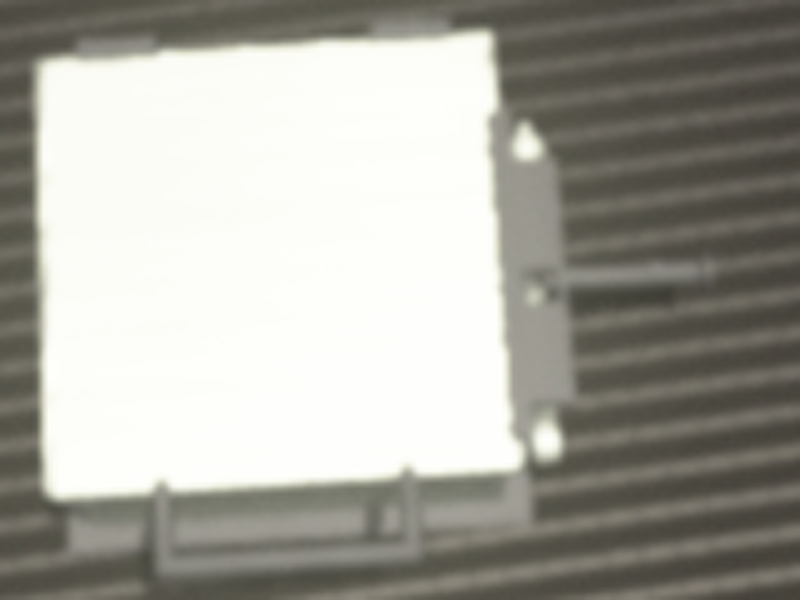

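Both views show the tank with its lid closed: bar centre near top (293,227), the plate with its hole near top (342,173), the rod along the right side and its cross handle ending near top (377,169) / side (359,251). I'll fit the tank pose to these points.

```bash
cat > h.py <<'E'
import numpy as np, cv2
from scipy.optimize import least_squares
from scipy.spatial.transform import Rotation as Ro
def proj(c,P):
    P=np.atleast_2d(P).astype(float)
    K=np.array([[c["fx"],0,c["cx"]],[0,c["fy"],c["cy"]],[0,0,1.]])
    rv=cv2.Rodrigues(np.array(c["R"]))[0]
    return cv2.projectPoints(P,rv,np.array(c["t"],float),K,np.array(c["dist_coeffs"],float))[0][:,0]
def T(p,x,y,yaw):
    c,s=np.cos(yaw),np.sin(yaw); p=np.atleast_2d(p)
    return np.c_[x+c*p[:,0]-s*p[:,1], y+s*p[:,0]+c*p[:,1], p[:,2]]
def lidp(d,y,z,a):  # d from hinge toward bar, z out of lid
    return [.111-d*np.cos(a)-z*np.sin(a)*-1*-1 if 0 else .111-d*np.cos(a)+z*np.sin(a), y, .115+d*np.sin(a)+z*np.cos(a)]
def propp(r,out,p): return [-.0915+r*np.cos(p), -.132-out, .055+r*np.sin(p)]
E
python3 - <<'E'
from h import *
from station import eyes
cs={n:eyes.camera(n) for n in("side","top")}
Z={"side":(270,140),"top":(235,115)}
obs=[("top",165,565,lambda q:lidp(.265,.06,0,q[3])),("top",415,548,lambda q:lidp(.265,-.06,0,q[3])),
("top",38,62,lambda q:lidp(0,.113,.003,q[3])),("top",493,33,lambda q:lidp(0,-.113,.003,q[3])),
("top",522,465,lambda q:lidp(.226,-.113,.003,q[3])),("top",48,498,lambda q:lidp(.226,.113,.003,q[3])),
("top",710,268,lambda q:propp(.085,.088,q[4])),("side",443,555,lambda q:propp(.085,.088,q[4])),
("side",257,437,lambda q:propp(0,0.005,q[4])),("side",618,422,lambda q:propp(.169,0,q[4])),
("side",130,262,lambda q:lidp(.265,-.06,0,q[3])),("side",145,160,lambda q:lidp(.265,.06,0,q[3]))]
def f(q,full=False):
    r=[]
    for n,u,v,g in obs:
        r.append(proj(cs[n],T(g(q),*q[:3]))[0]-[Z[n][0]+u/5,Z[n][1]+v/5])
    return np.array(r) if full else np.ravel(r)
s=least_squares(f,[.45,0,0,0,.1],loss="soft_l1")
print(s.x); print(f(s.x,True).round(2))
q=s.x
for n,p in dict(bar=lidp(.265,0,0,q[3]),hinge=lidp(0,0,0,0),pivot=propp(0,0,0),grip=propp(.085,.065,q[4]),tip=propp(.169,0,q[4])).items(): print(n,T(p,*q[:3]).round(4))
# hole from top view
from scipy.optimize import brentq
for o in np.arange(-.024,.025,.012): print(o,(proj(cs["top"],T(lidp(.130+o,-.132,.002,q[3]),*q[:3]))[0]-Z["top"])*5)
E
```

```text
[ 6.36103601e-01  1.20972466e-02 -7.79160009e-02  2.15198394e-04
  1.07578326e-01]
[[ 0.5   0.42]
 [ 0.09  0.43]
 [ 1.01 -0.21]
 [-1.8  -0.33]
 [-0.65 -0.48]
 [ 1.33 -0.76]
 [-1.6   0.16]
 [ 0.2  -0.85]
 [-0.62  3.79]
 [-1.49  0.28]
 [ 0.17  0.44]
 [ 0.38 -0.77]]
bar [[0.4826 0.0241 0.1151]]
hinge [[0.7468 0.0035 0.115 ]]
pivot [[ 0.5346 -0.1124  0.055 ]]
grip [[ 0.6138 -0.1838  0.0641]]
tip [[ 0.7021 -0.1255  0.0731]]
-0.024 [537.70648969 226.13102868]
-0.012 [539.65127623 248.98021796]
0.0 [541.60528084 271.95623964]
0.012000000000000004 [543.56849242 295.05925222]
0.024 [545.54089806 318.28939732]
```

```bash
cat >> h.py <<'E'
Q=dict(x=.6361,y=.0121,yaw=-.0779)
ex=np.array([np.cos(Q["yaw"]),np.sin(Q["yaw"]),0]); ey=np.array([-ex[1],ex[0],0]); ez=np.array([0,0,1.])
def Rt(down,sgn):  # down angle deg below horizontal
    d=np.deg2rad(down); tx=np.cos(d)*ex-np.sin(d)*ez
    tz=sgn*ey; ty=np.cross(tz,tx); return np.c_[tx,ty,tz]
def Rcur(s): return Ro.from_euler("xyz",s["tool_rot"],degrees=True).as_matrix()
def W(p): return T(p,Q["x"],Q["y"],Q["yaw"])[0]
E
python3 - <<'E'
from h import *
from station import monitor
s=monitor.state(); R=Rcur(s); print(R.round(3))
for sg in(1,-1):
    for d in (90,60): print(sg,d,Ro.from_matrix(Rt(d,sg)@R.T).as_rotvec().round(3))
print(W(lidp(.265,0,0,0)))
E
```

```text
[[ 0.     0.306 -0.952]
 [-0.    -0.952 -0.306]
 [-1.     0.     0.   ]]
1 90 [ 0.    -0.    -1.959]
1 60 [ 0.483 -0.382 -1.908]
-1 90 [0.    0.    1.182]
-1 60 [-0.344 -0.435  1.154]
[0.48256703 0.02408447 0.115     ]
```

```bash
python3 -m pendant '[[0.022,0.044,0.008,0,0,0.098],[0.022,0.044,0.006,0,0,0.098],[0.022,0.044,0.006,0,0,0.098],[0.022,0.044,0.006,0,0,0.098],[0.022,0.044,0.006,0,0,0.098],[0.022,0.044,0.0,0,0,0.098],[0.022,0.044,0,0,0,0.098],[0.022,0.044,0,0,0,0.098],[0.022,0.044,0,0,0,0.098],[0.022,0.044,0,0,0,0.098],[0.022,0.044,0,0,0,0.098],[0.02,0.044,0,0,0,0.098]]' 0.5 30
python3 - <<'E'
from h import *
from station import monitor
s=monitor.state(); R=Rcur(s); print(s["tool_pos"],s["joints"])
print(Ro.from_matrix(Rt(60,-1)@R.T).as_rotvec().round(3), "to bar",W(lidp(.265,0,0,0))-s["tool_pos"])
E
```

```text
time_s: 2.7
tool_pos: [0.4344, 0.0191, 0.2842]
tool_rot: [88.9, 89.5, -4.1]
contact_force: [0.7, -0.3, -0.2]
grip_width: 0.0429
[0.43442978 0.0191255  0.28419247] [-4.96339494e+00 -1.04332222e+01  8.95132190e+01  7.68489951e-03
  1.00427455e+02 -1.94425358e+00]
[-0.033 -0.514 -0.025] to bar [ 0.04813725  0.00495897 -0.16919247]
```

```bash
python3 -m pendant '[[0.002,0.002,-0.025,-0.008,-0.13,-0.006],[0.002,0.002,-0.025,-0.008,-0.13,-0.006],[0.002,0.002,-0.025,-0.008,-0.13,-0.006],[0.002,0.002,-0.025,-0.008,-0.124,-0.006],[0,0,0,0,0,0]]' 0.33
python3 - <<'E'
from h import *
from station import monitor,eyes
s=monitor.state(); R=Rcur(s); print(s["tool_pos"],R[:,0])
b=W(lidp(.265,0,0,0))
print(Ro.from_matrix(Rt(60,-1)@R.T).as_rotvec().round(3), "to bar",b-s["tool_pos"], "minus standoff", b-R[:,0]*.004-s["tool_pos"], "in tool", R.T@(b-s["tool_pos"]))
for n in("side","top"):
    c=eyes.camera(n); f=c["frame"].copy()[:,:,::-1].copy()
    for P in (s["tool_pos"],b):
        u=proj(c,P)[0]; print(n,u); cv2.circle(f,tuple(int(x*1) for x in u),1,(0,0,255),-1)
    u=u.astype(int); a=f[u[1]-60:u[1]+60,u[0]-80:u[0]+80]
    cv2.imwrite(f"pics/{n}1.png",cv2.resize(a,None,fx=5,fy=5,interpolation=cv2.INTER_CUBIC))
E
```

```text
time_s: 3.32
tool_pos: [0.442, 0.0318, 0.1771]
tool_rot: [89.9, 59.6, -4.0]
contact_force: [-0.9, -0.4, -0.2]
grip_width: 0.0283
[0.44203183 0.03178964 0.17708228] [ 0.50446094 -0.03500208 -0.86272476]
[ 0.001  0.006 -0.01 ] to bar [ 0.0405352  -0.00770517 -0.06208228] minus standoff [ 0.03851736 -0.00756516 -0.05863138] in tool [0.07427804 0.00394599 0.00488704]
side [281.23156261 158.75896588]
side [297.85760251 181.51331343]
top [290.347483 240.4447  ]
top [293.29545988 226.73301887]
```

View pics/side1.png

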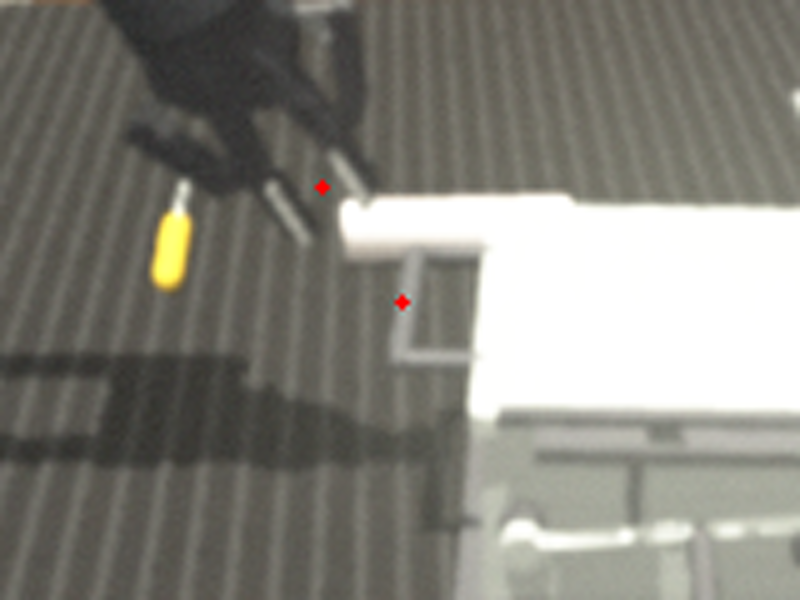

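View pics/top1.png

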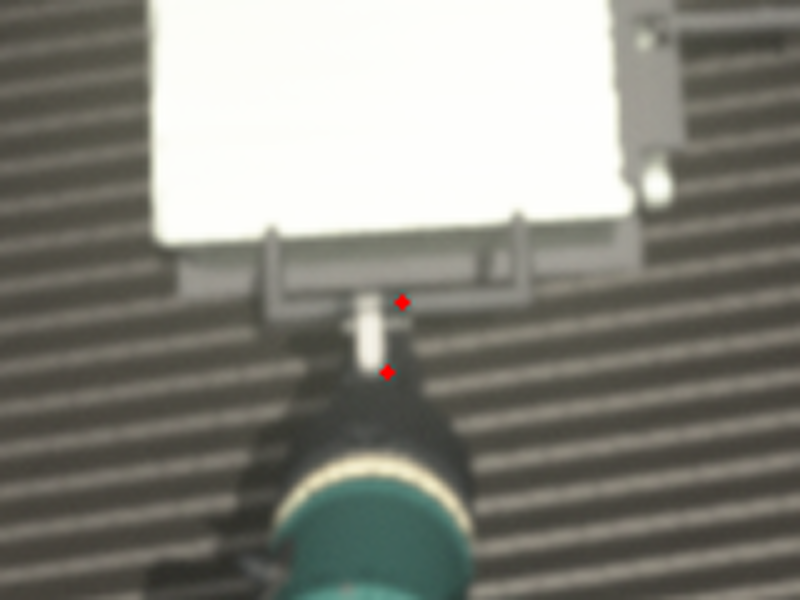

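```bash
python3 -m pendant '[[0.013,-0.003,-0.02,0,0,0],[0.013,-0.003,-0.02,0,0,0],[0.01,-0.003,-0.015,0,0,0],[0.003,0,-0.004,0,0,0]]' 0.33
python3 - <<'E'
from h import *
from station import monitor,eyes
s=monitor.state(); R=Rcur(s); print(s["tool_pos"],s["contact_force"])
b=W(lidp(.265,0,0,0)); print("in tool", R.T@(b-s["tool_pos"]))
for n in("side",):
    c=eyes.camera(n); f=c["frame"].copy()[:,:,::-1].copy()
    u=proj(c,b)[0].astype(int); a=f[u[1]-60:u[1]+60,u[0]-80:u[0]+80]
    cv2.imwrite(f"pics/{n}2.png",cv2.resize(a,None,fx=5,fy=5,interpolation=cv2.INTER_CUBIC))
E
```

```text
time_s: 3.92
tool_pos: [0.5026, 0.02, 0.1474]
tool_rot: [89.9, 57.2, -4.1]
contact_force: [0.0, 0.1, 1.2]
grip_width: 0.0281
[0.50255871 0.0199867  0.14743187] [0.04892505 0.10016173 1.21882325]
in tool [ 0.01628505 -0.0345792  -0.00271305]
```

View pics/side2.png

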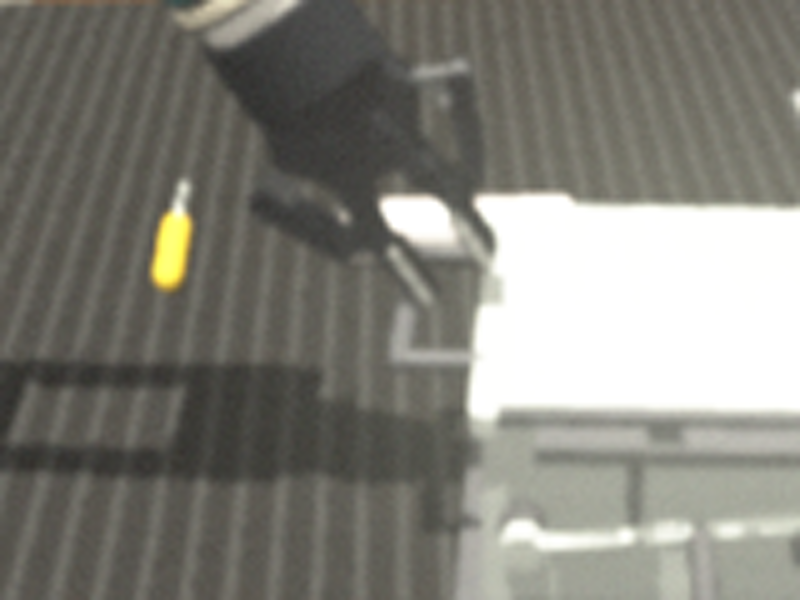

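```bash
python3 - <<'E'
from station import monitor
s=monitor.state(); print(s["joints"].round(1),s["joint_efforts"].round(1),s["contact_force"],s["dq"])
E
```

```text
[-4.200e+00 -1.890e+01  1.174e+02  1.000e-01  4.870e+01 -3.000e-01] [  0.3 -17.9 -30.5   0.   -2.1  -0. ] [-0.52816222  0.7643094   0.21801942] [ 0.46865652 -2.08243161  1.32613178  0.00528047  1.05603597 -0.07045223]
```

```bash
python3 -m pendant '[[0,0,0,0,0,0],[0,0,0,0,0,0]]'; python3 -m pendant '[[-0.01,0,0,0,0,0]]';python3 -m pendant '[[-0.01,0,0,0,0,0]]'; python3 -m pendant '[[0,0,0,0,0,0]]'
```

```text
time_s: 4.22
tool_pos: [0.5052, 0.0199, 0.1518]
tool_rot: [89.9, 56.8, -4.1]
contact_force: [-0.2, -0.5, -0.6]
grip_width: 0.028
time_s: 4.35
tool_pos: [0.4953, 0.0199, 0.1527]
tool_rot: [89.9, 56.8, -4.1]
contact_force: [-0.0, -0.6, -0.7]
grip_width: 0.028
time_s: 4.47
tool_pos: [0.4844, 0.02, 0.1529]
tool_rot: [89.9, 56.8, -4.0]
contact_force: [-0.2, -0.0, -0.9]
grip_width: 0.0282
time_s: 4.6
tool_pos: [0.4834, 0.0201, 0.1529]
tool_rot: [89.9, 56.7, -4.0]
contact_force: [0.4, -0.5, -0.6]
grip_width: 0.0282
```

```bash
python3 -m pendant '[[-0.013,0,0.006,0,0.02,0],[-0.015,0,0.002,0,0.02,0],[0,0,0,0,0.02,0]]'; cat > st.py <<'E'
from h import *
from station import monitor
s=monitor.state(); R=Rcur(s); print(s["tool_pos"].round(4),"F",s["contact_force"].round(1),"grip",round(s["grip_width"],4),"down",np.rad2deg(np.arcsin(-R[2,0])).round(1))
b=W(lidp(.265,0,0,0)); print("bar in tool", (R.T@(b-s["tool_pos"])).round(4),"world",(b-s["tool_pos"]).round(4))
E
python3 st.py
```

```text
time_s: 4.97
tool_pos: [0.4537, 0.0202, 0.1607]
tool_rot: [89.4, 60.2, -4.5]
contact_force: [0.4, -0.7, -0.2]
grip_width: 0.0285
[0.4537 0.0202 0.1607] F [ 0.4 -0.7 -0.2] grip 0.0285 down 60.2
bar in tool [ 0.0538  0.0021 -0.0061] world [ 0.0289  0.0039 -0.0457]
```

```bash
python3 -m pendant '[[0.009,0,-0.013,0,0,0]]'; python3 -m pendant '[[0.007,0,-0.011,0,0,0]]'; python3 st.py
```

```text
time_s: 5.1
tool_pos: [0.4642, 0.0201, 0.1497]
tool_rot: [89.4, 60.0, -4.5]
contact_force: [1.0, -0.2, 0.1]
grip_width: 0.0278
time_s: 5.22
tool_pos: [0.4717, 0.0201, 0.1382]
tool_rot: [89.4, 60.0, -4.5]
contact_force: [-0.5, 0.2, 0.3]
grip_width: 0.0281
[0.4717 0.0201 0.1382] F [-0.5  0.2  0.3] grip 0.0281 down 60.0
bar in tool [ 0.0254 -0.0025 -0.0048] world [ 0.0108  0.004  -0.0232]
```

```bash
python3 -m pendant '[[0.003,0.0,-0.01,0,0,0]]'; python3 -m pendant '[[0.004,0,-0.008,0,0,0]]'; python3 st.py; python3 - <<'E'
from h import *
from station import eyes
c=eyes.camera("side"); f=c["frame"][:,:,::-1]
cv2.imwrite("pics/side3.png",cv2.resize(f[120:240,220:380],None,fx=5,fy=5,interpolation=cv2.INTER_CUBIC))
E
```

```text
time_s: 5.35
tool_pos: [0.4753, 0.0201, 0.1275]
tool_rot: [89.4, 60.0, -4.5]
contact_force: [0.8, -0.5, 0.3]
grip_width: 0.0286
time_s: 5.48
tool_pos: [0.4793, 0.0201, 0.1183]
tool_rot: [89.4, 60.1, -4.5]
contact_force: [0.5, 0.2, -0.4]
grip_width: 0.0279
[0.4793 0.0201 0.1183] F [ 0.5  0.2 -0.4] grip 0.0279 down 60.1
bar in tool [ 0.0044  0.0009 -0.0042] world [ 0.0033  0.0039 -0.0033]
```

View pics/side3.png

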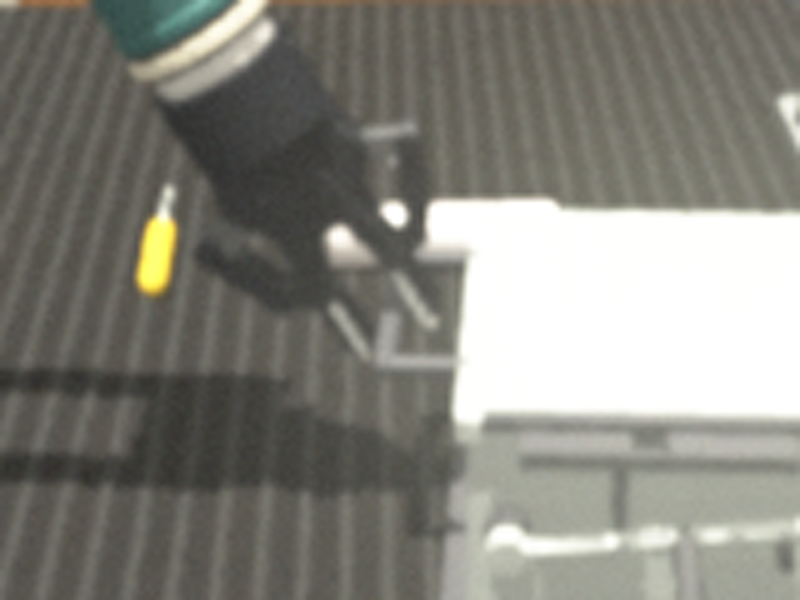

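The fingers straddle the bar (fingers near (350,330) and (415,300), bar at (385,330)). I'll close the jaws.

```bash
python3 -m pendant '[[0,0,0,0,0,0],[0,0,0,0,0,0],[0,0,0,0,0,0]]' 0 40; python3 st.py; python3 - <<'E'
from h import *
for a in np.arange(0,.8,.1): print(a.round(2),(W(lidp(.265,0,0,a))-W(lidp(.265,0,0,max(0,a-.1)))).round(4),W(lidp(.265,0,0,a)).round(4))
E
```

```text
time_s: 5.9
tool_pos: [0.4811, 0.02, 0.1188]
tool_rot: [89.5, 59.8, -4.4]
contact_force: [2.0, -0.4, -1.8]
grip_width: 0.0106
[0.4811 0.02   0.1188] F [ 2.  -0.4 -1.8] grip 0.0106 down 59.8
bar in tool [ 0.0038 -0.0009 -0.0042] world [ 0.0014  0.0041 -0.0038]
0.0 [0. 0. 0.] [0.4826 0.0241 0.115 ]
0.1 [ 0.0013 -0.0001  0.0265] [0.4839 0.024  0.1415]
0.2 [ 0.0039 -0.0003  0.0262] [0.4878 0.0237 0.1676]
0.3 [ 0.0065 -0.0005  0.0257] [0.4944 0.0232 0.1933]
0.4 [ 0.0091 -0.0007  0.0249] [0.5034 0.0225 0.2182]
0.5 [ 0.0115 -0.0009  0.0239] [0.5149 0.0216 0.242 ]
0.6 [ 0.0138 -0.0011  0.0226] [0.5287 0.0205 0.2646]
0.7 [ 0.016  -0.0012  0.0211] [0.5447 0.0192 0.2857]
```

```bash
python3 -m pendant '[[0.0003,0,0.013,0,0.02,0],[0.001,0,0.0132,0,0.02,0],[0.0016,0,0.013,0,0.02,0],[0.0023,0,0.013,0,0.02,0]]'; python3 st.py
```

```text
time_s: 6.4
tool_pos: [0.4853, 0.0196, 0.1655]
tool_rot: [88.7, 64.8, -5.2]
contact_force: [9.2, -1.8, -10.4]
grip_width: 0.0103
[0.4853 0.0196 0.1655] F [  9.2  -1.8 -10.4] grip 0.0103 down 64.8
bar in tool [ 0.0444 -0.0242 -0.0047] world [-0.0027  0.0044 -0.0505]
```

```bash
python3 -m pendant '[[0.005,0,0.0128,0,0.02,0],[0.0045,0,0.0125,0,0.02,0],[0.005,0,0.0125,0,0.02,0],[0.0055,0,0.012,0,0.02,0]]'; python3 st.py
```

```text
time_s: 6.9
tool_pos: [0.4941, 0.019, 0.1997]
tool_rot: [86.7, 71.8, -7.2]
contact_force: [0.8, -2.2, -8.4]
grip_width: 0.0105
[0.4941 0.019  0.1997] F [ 0.8 -2.2 -8.4] grip 0.0105 down 71.8
bar in tool [ 0.0766 -0.0377 -0.0057] world [-0.0115  0.0051 -0.0847]
```

```bash
python3 -m pendant '[[0.0045,0,0.0125,0,0,0.01],[0.005,0,0.0122,0,0,0.01],[0.006,0,0.012,0,0,0.01],[0.0065,0,0.0115,0,0,0.01]]'; python3 st.py;  python3 -m pendant '[[0.0065,0,0.0112,0,0,0],[0.0075,0,0.011,0,0,0]]'; python3 st.py; python3 - <<'E'
from h import *
for a in (.5,.6,.7,.745,.76): print(a,W(lidp(.265,0,0,a)).round(4))
E
```

```text
time_s: 7.4
tool_pos: [0.5112, 0.0178, 0.2422]
tool_rot: [86.1, 72.9, -5.6]
contact_force: [-4.2, -2.3, -7.3]
grip_width: 0.0105
[0.5112 0.0178 0.2422] F [-4.2 -2.3 -7.3] grip 0.0105 down 72.9
bar in tool [ 0.113  -0.0648 -0.0079] world [-0.0287  0.0063 -0.1272]
time_s: 7.65
tool_pos: [0.5247, 0.0167, 0.266]
tool_rot: [85.6, 73.1, -6.1]
contact_force: [-4.1, -3.0, -6.7]
grip_width: 0.0104
[0.5247 0.0167 0.266 ] F [-4.1 -3.  -6.7] grip 0.0104 down 73.1
bar in tool [ 0.132  -0.0842 -0.0093] world [-0.0421  0.0074 -0.151 ]
0.5 [0.5149 0.0216 0.242 ]
0.6 [0.5287 0.0205 0.2646]
0.7 [0.5447 0.0192 0.2857]
0.745 [0.5526 0.0186 0.2947]
0.76 [0.5553 0.0184 0.2976]
```

```bash
python3 -m pendant '[[0.0075,0,0.0095,0,0,0],[0.0075,0,0.0095,0,0,0],[0.0078,0,0.0092,0,0,0],[0.004,0,0.0045,0,0,0]]'; python3 -m pendant '[[0,0,0,0,0,0]]'; python3 st.py; python3 - <<'E'
from h import *
from station import eyes
for n,(y,x) in dict(side=(100,240),top=(100,220)).items():
    c=eyes.camera(n); f=c["frame"][:,:,::-1]
    cv2.imwrite(f"pics/{n}4.png",cv2.resize(f[y:y+150,x:x+200],None,fx=4,fy=4,interpolation=cv2.INTER_CUBIC))
E
```

```text
time_s: 8.15
tool_pos: [0.5527, 0.0144, 0.303]
tool_rot: [84.7, 73.1, -7.2]
contact_force: [-2.1, -3.3, -9.3]
grip_width: 0.0108
time_s: 8.28
tool_pos: [0.5533, 0.0144, 0.3039]
tool_rot: [84.7, 73.0, -7.1]
contact_force: [-1.9, -2.4, -4.8]
grip_width: 0.0102
[0.5533 0.0144 0.3039] F [-1.9 -2.4 -4.8] grip 0.0102 down 73.0
bar in tool [ 0.1597 -0.1229 -0.0122] world [-0.0707  0.0097 -0.1889]
```

View pics/side4.png

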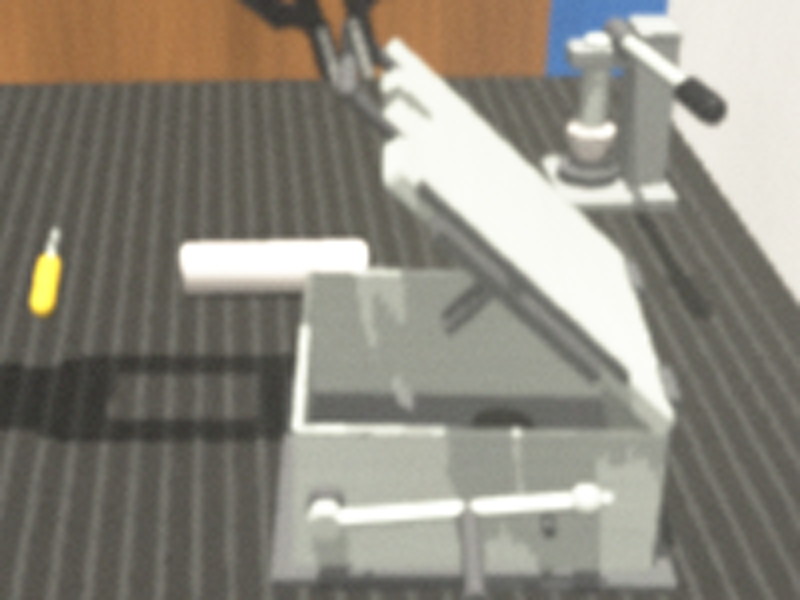

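View pics/top4.png

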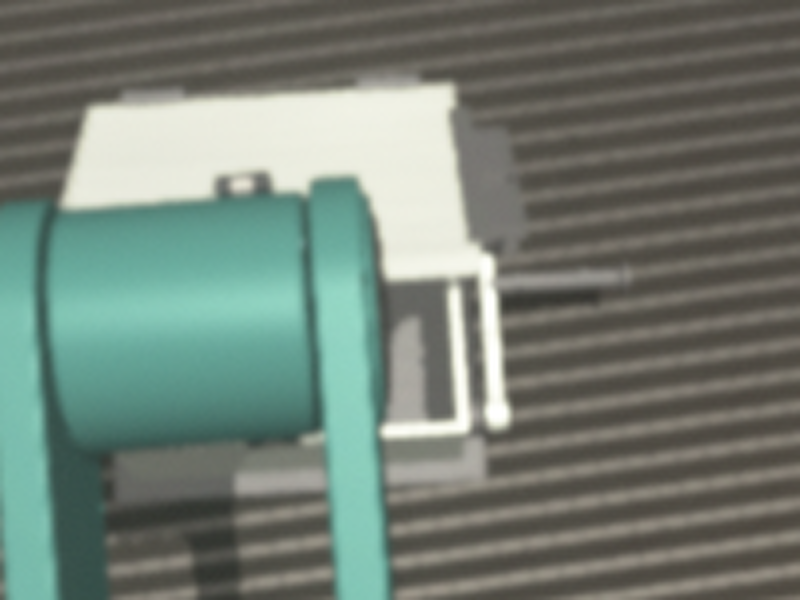

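```bash
python3 - <<'E'
from h import *
from station import eyes
c=eyes.camera("side"); f=c["frame"][:,:,::-1]; f=cv2.resize(f[100:250,240:440],None,fx=4,fy=4,interpolation=cv2.INTER_CUBIC)
g=lambda p:tuple(int(round(v)) for v in (proj(c,W(p))[0]-[240,100])*4)
for a,col in((.70,(0,0,255)),(.745,(0,255,0)),(.79,(255,0,0))):
    P=[lidp(0,-.113,0,a),lidp(.226,-.113,0,a),lidp(.226,.113,0,a),lidp(0,.113,0,a)]
    cv2.polylines(f,[np.array([g(p) for p in P])],True,col,1)
    cv2.line(f,g(lidp(.265,-.06,0,a)),g(lidp(.265,.06,0,a)),col,1)
    for d in (.066,.194): cv2.circle(f,g(lidp(d,-.132,-.006,a)),2,col,-1)
for p in (.09,.13): cv2.line(f,g(propp(0,0,p)),g(propp(.169,0,p)),(255,0,255),1)
cv2.line(f,g(propp(.085,0,.107)),g(propp(.085,.088,.107)),(255,0,255),1)
cv2.imwrite("pics/side5.png",f)
E
```

```text
(no output)
```

View pics/side5.png

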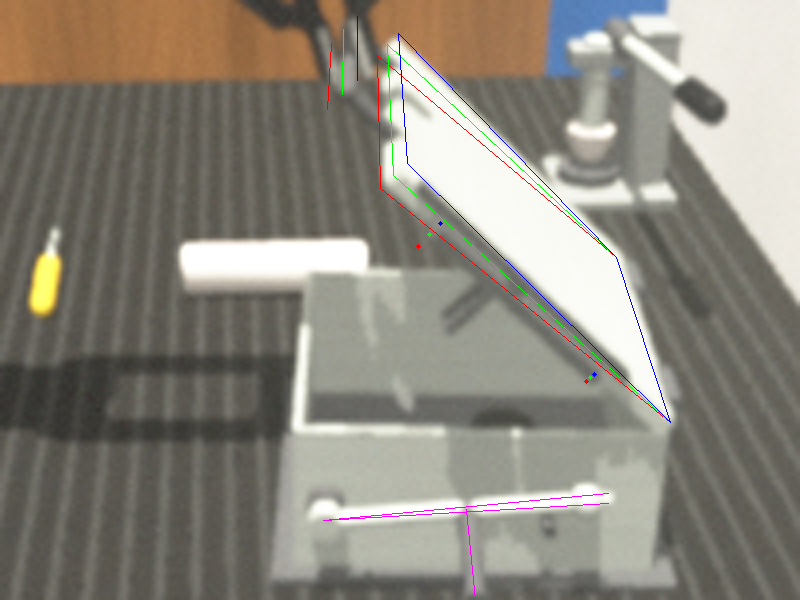

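```bash
python3 -m pendant '[[-0.003,0,-0.003,0,0,0],[0,0,0,0,0,0]]'; python3 st.py; python3 - <<'E'
from h import *
from station import eyes
c=eyes.camera("side"); f=c["frame"][:,:,::-1]; f=cv2.resize(f[150:225,320:420],None,fx=8,fy=8,interpolation=cv2.INTER_CUBIC)
g=lambda p:tuple(int(round(v)) for v in (proj(c,W(p))[0]-[320,150])*8)
a=.745
for d,col in((.116,(0,0,255)),(.140,(0,255,0)),(.164,(255,0,0))):
    cv2.line(f,g(lidp(d,-.132,-.006,a)),g(lidp(d,-.132,-.040,a)),col,1)
cv2.imwrite("pics/side6.png",f)
E
```

```text
time_s: 8.68
tool_pos: [0.5521, 0.0145, 0.3027]
tool_rot: [84.9, 72.4, -6.9]
contact_force: [-1.4, -3.6, -8.3]
grip_width: 0.0104
[0.5521 0.0145 0.3027] F [-1.4 -3.6 -8.3] grip 0.0104 down 72.4
bar in tool [ 0.1578 -0.123  -0.0121] world [-0.0696  0.0096 -0.1877]
```

View pics/side6.png

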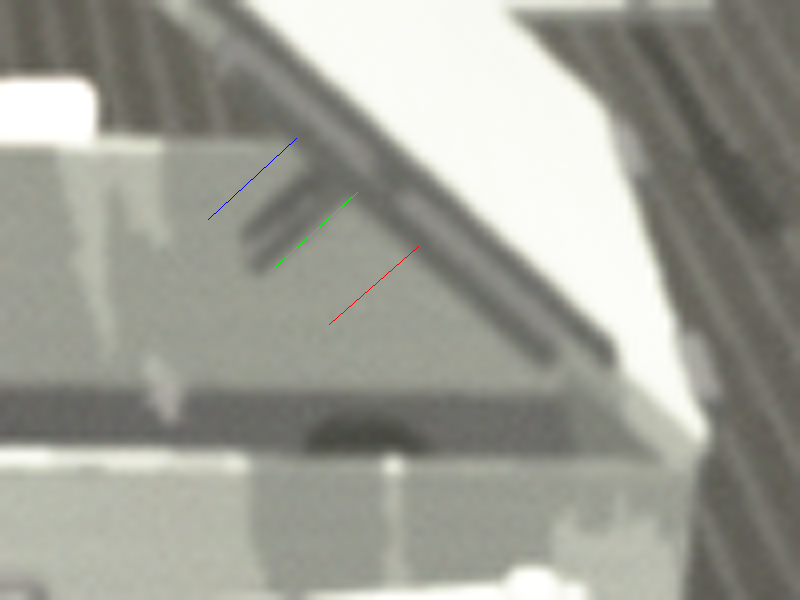

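```bash
python3 -m pendant '[[0,0,0,0,0,0],[0,0,0,0,0,0]]' 0.33; python3 st.py; python3 - <<'E'
from station import monitor
from h import *
R=Rcur(monitor.state()); print(R[:,0])
E
```

```text
time_s: 8.98
tool_pos: [0.5535, 0.0164, 0.3065]
tool_rot: [85.6, 72.0, -6.1]
contact_force: [0.1, -0.0, 0.1]
grip_width: 0.0281
[0.5535 0.0164 0.3065] F [ 0.1 -0.   0.1] grip 0.0281 down 72.0
bar in tool [ 0.1601 -0.1266 -0.01  ] world [-0.0709  0.0077 -0.1915]
[ 0.30724171 -0.03278713 -0.95106653]
```

```bash
python3 -m pendant '[[-0.006,0.001,0.02,0,0,0],[-0.012,0.001,0.037,0,0,0],[-0.012,0.001,0.037,0,0,0],[-0.01,-0.02,0.01,0.006,0.08,0],[0,-0.05,0,0.006,0.08,0],[0,-0.055,0,0.006,0.08,0],[0.01,-0.055,0,0.006,0.07,0],[0.03,-0.04,0,0,0,0]]' 0.5; python3 - <<'E'
from h import *
from station import monitor,eyes
s=monitor.state(); R=Rcur(s); print(s["joints"].round(0),s["contact_force"].round(1), Ro.from_matrix(Rt(90,-1)@R.T).as_rotvec().round(3))
for p in(.107,): print((W(propp(.085,.070,p))-s["tool_pos"]).round(4),W(propp(.085,.07,p)))
c=eyes.camera("side"); f=c["frame"][:,:,::-1]; f0=cv2.resize(f[100:250,240:440],None,fx=4,fy=4,interpolation=cv2.INTER_CUBIC); f=f0.copy()
g=lambda p:tuple(int(round(v)) for v in (proj(c,W(p))[0]-[240,100])*4)
for a,col in((.72,(0,0,255)),(.75,(0,255,0)),(.78,(255,0,0))):
    P=[lidp(0,-.113,0,a),lidp(.226,-.113,0,a),lidp(.226,.113,0,a),lidp(0,.113,0,a)]
    cv2.polylines(f,[np.array([g(p) for p in P])],True,col,1)
    cv2.line(f,g(lidp(.265,-.06,0,a)),g(lidp(.265,.06,0,a)),col,1)
    print(a,g(lidp(.265,-.06,0,a)),g(lidp(.265,.06,0,a)))
cv2.imwrite("pics/side7.png",f);cv2.imwrite("pics/side7b.png",f0)
E
```

```text
time_s: 9.98
tool_pos: [0.5536, -0.1978, 0.4312]
tool_rot: [83.7, 88.2, -6.7]
contact_force: [0.7, 0.0, 0.3]
grip_width: 0.0426
[-25.  11.  51.   1. 116. -25.] [0.7 0.  0.3] [ 0.005  0.031 -0.071]
[ 0.0598  0.009  -0.3671] [ 0.61341518 -0.18874373  0.06407766]
0.72 (334, 103) (336, 37)
0.75 (343, 93) (345, 28)
0.78 (353, 83) (354, 19)
```

View pics/side7.png

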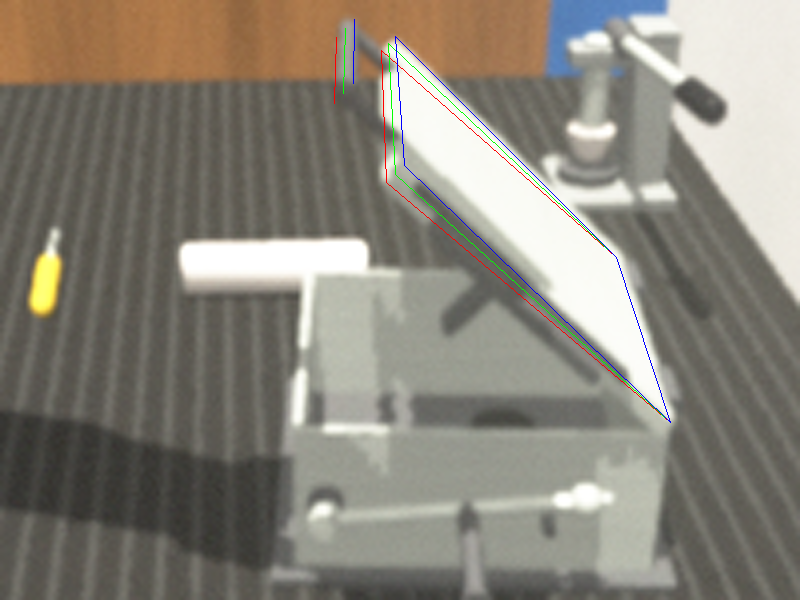

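View pics/side7b.png

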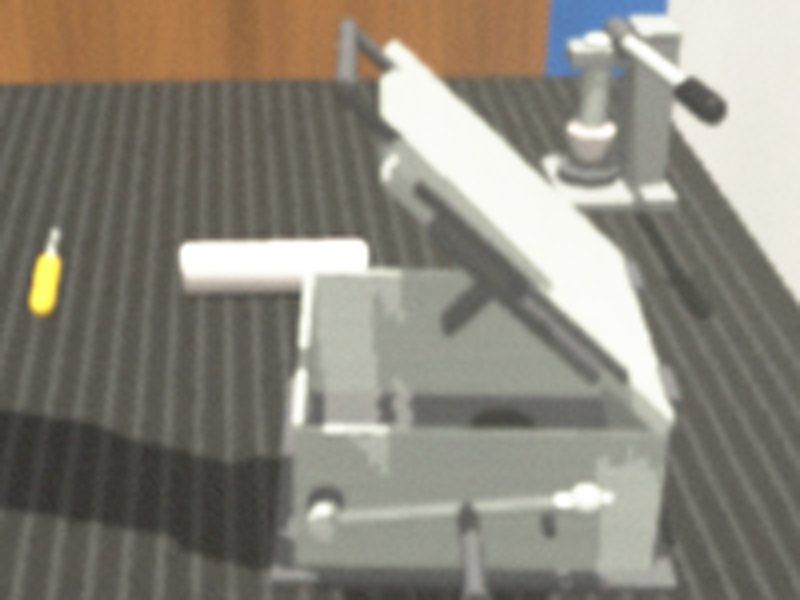

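```bash
python3 -m pendant '[[0.03,0.0045,-0.02,0.002,0.016,-0.035],[0.03,0.0045,-0.03,0.002,0.016,-0.035],[0,0,-0.045,0,0,0],[0,0,-0.045,0,0,0],[0,0,-0.045,0,0,0],[0,0,-0.045,0,0,0]]' 0.5;cat > sp.py <<'E'
from h import *
import sys
from station import monitor
s=monitor.state(); R=Rcur(s); p=float(sys.argv[1]) if len(sys.argv)>1 else .107
print("joints",s["joints"].round(0),"F",s["contact_force"].round(1),"T",s["ft_torque"].round(2),"rot",Ro.from_matrix(Rt(90,-1)@R.T).as_rotvec().round(3))
t=W(propp(.085,.070,p)); print("tcp",s["tool_pos"].round(4),"to grip",(t-s["tool_pos"]).round(4))
r=s["tool_pos"]-W(propp(0,.07,0)); print("rad",np.hypot(r@ex,r[2]).round(4),"ang",np.arctan2(r[2],r@ex).round(3))
E
python3 sp.py; python3 - <<'E'
from h import *
from station import eyes
c=eyes.camera("side"); f=c["frame"][:,:,::-1]; f0=cv2.resize(f[100:280,230:440],None,fx=3.5,fy=3.3,interpolation=cv2.INTER_CUBIC)
cv2.imwrite("pics/side8.png",f0)
E
```

```text
time_s: 10.78
tool_pos: [0.6257, -0.1928, 0.2022]
tool_rot: [77.4, 88.4, -17.2]
contact_force: [0.1, 0.3, -0.4]
grip_width: 0.0423
joints [-22.  18.  69.   0.  92. -18.] F [ 0.1  0.3 -0.4] T [ 0.01 -0.01 -0.02] rot [0.008 0.026 0.001]
tcp [ 0.6257 -0.1928  0.2022] to grip [-0.0123  0.004  -0.1381]
rad 0.1763 ang 0.988
```

View pics/side8.png

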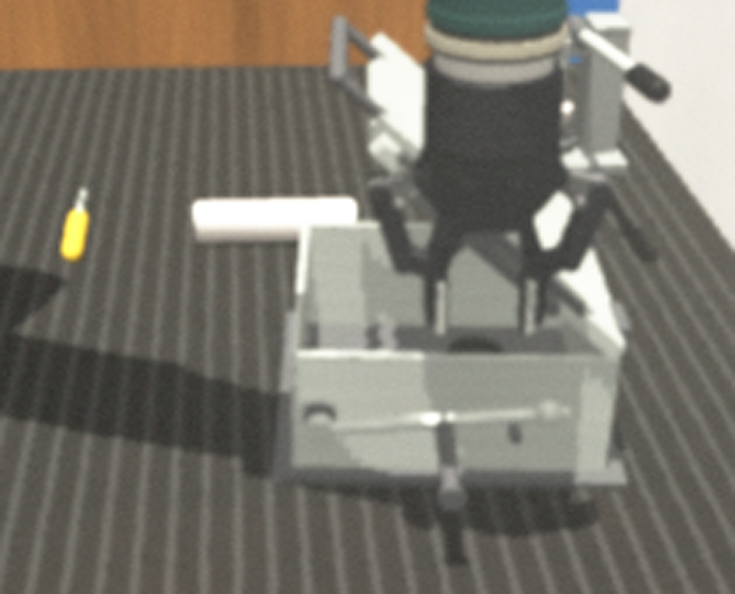

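```bash
python3 -m pendant '[[-0.006,0.001,-0.03,0,0.012,0],[-0.005,0.001,-0.03,0,0.012,0],[0,0,-0.03,0,0,0],[0,0,-0.025,0,0,0]]' 0.5;python3 sp.py; python3 - <<'E'
from h import *
from station import eyes
for n,(y,x) in dict(side=(170,300),top=(110,300)).items():
  c=eyes.camera(n); f=c["frame"][:,:,::-1]; f0=cv2.resize(f[y:y+100,x:x+130],None,fx=6,fy=6,interpolation=cv2.INTER_CUBIC)
  cv2.imwrite(f"pics/{n}9.png",f0)
E
```

```text
time_s: 11.32
tool_pos: [0.6163, -0.1879, 0.0839]
tool_rot: [36.7, 89.7, -57.6]
contact_force: [-0.4, -0.2, -0.7]
grip_width: 0.0426
joints [-22.  21.  78.  -0.  80. -18.] F [-0.4 -0.2 -0.7] T [-0.    0.02 -0.01] rot [ 0.005  0.003 -0.003]
tcp [ 0.6163 -0.1879  0.0839] to grip [-0.0029 -0.0008 -0.0198]
rad 0.092 ang 0.32
```

View pics/side9.png

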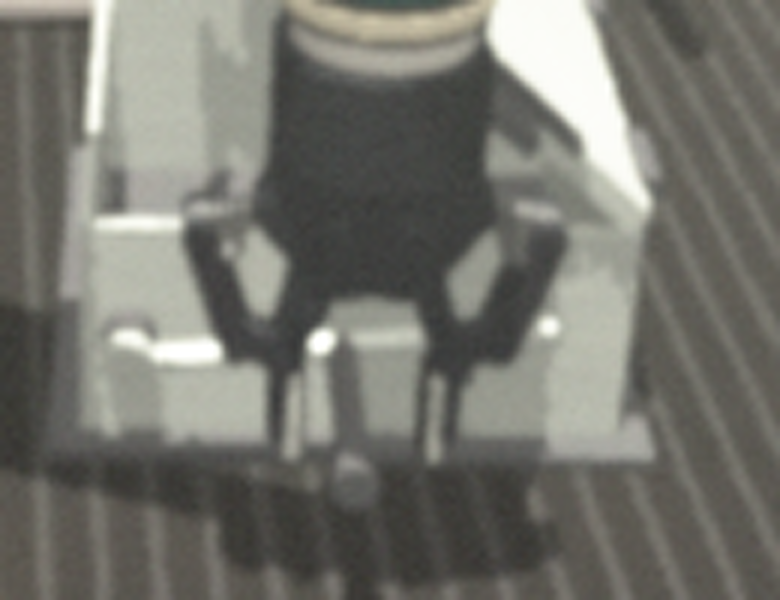

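View pics/top9.png

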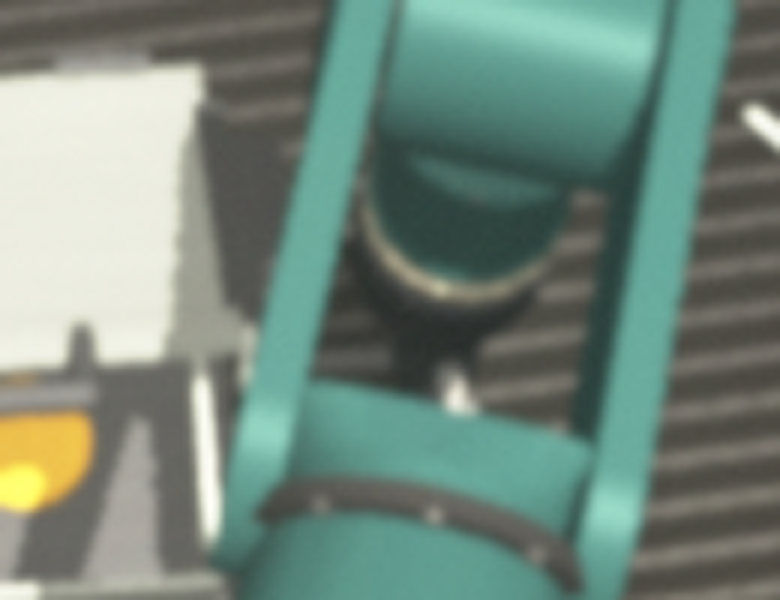

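```bash
python3 -m pendant '[[-0.0015,-0.001,-0.009,0,0,0],[-0.0015,-0.001,-0.008,0,0,0],[0,0,0,0,0,0]]' 0.5;python3 sp.py;  python3 -m pendant '[[0,0,0,0,0,0],[0,0,0,0,0,0],[0,0,0,0,0,0]]' 0 20; python3 sp.py
```

```text
time_s: 11.8
tool_pos: [0.6142, -0.1899, 0.0685]
tool_rot: [47.6, 89.6, -46.6]
contact_force: [-0.8, 0.9, -0.3]
grip_width: 0.043
joints [-22.  22.  79.  -0.  79. -18.] F [-0.8  0.9 -0.3] T [ 0.02  0.03 -0.02] rot [ 0.005  0.005 -0.004]
tcp [ 0.6142 -0.1899  0.0685] to grip [-0.0008  0.0012 -0.0044]
rad 0.0864 ang 0.156
time_s: 12.18
tool_pos: [0.6134, -0.1901, 0.0696]
tool_rot: [36.3, 89.7, -57.9]
contact_force: [0.7, -0.6, -1.8]
grip_width: 0.0109
joints [-22.  22.  79.  -0.  79. -18.] F [ 0.7 -0.6 -1.8] T [ 0.   -0.15 -0.07] rot [ 0.005  0.003 -0.003]
tcp [ 0.6134 -0.1901  0.0696] to grip [-0.      0.0014 -0.0055]
rad 0.0859 ang 0.171
```

```bash
python3 - <<'E'
from h import *
o=None
for p in np.arange(.107,1.2,.1):
    q=W(propp(.085,.07,p)); print(p.round(3),q.round(4), None if o is None else (q-o).round(4)); o=q
E
python3 -m pendant '[[-0.0015,0,0.009,0,0,0],[-0.002,0,0.0085,0,0,0],[-0.003,0,0.0085,0,0,0]]'; python3 sp.py .4
```

```text
0.107 [ 0.6134 -0.1887  0.0641] None
0.207 [ 0.6121 -0.1886  0.0725] [-0.0013  0.0001  0.0084]
0.307 [ 0.6099 -0.1885  0.0807] [-0.0022  0.0002  0.0082]
0.407 [ 0.607  -0.1882  0.0886] [-0.003   0.0002  0.008 ]
0.507 [ 0.6032 -0.1879  0.0963] [-0.0037  0.0003  0.0076]
0.607 [ 0.5988 -0.1876  0.1035] [-0.0045  0.0003  0.0072]
0.707 [ 0.5936 -0.1872  0.1102] [-0.0052  0.0004  0.0067]
0.807 [ 0.5878 -0.1867  0.1164] [-0.0058  0.0005  0.0062]
0.907 [ 0.5814 -0.1862  0.122 ] [-0.0064  0.0005  0.0056]
1.007 [ 0.5744 -0.1857  0.1268] [-0.0069  0.0005  0.0049]
1.107 [ 0.5671 -0.1851  0.131 ] [-0.0074  0.0006  0.0042]
time_s: 12.55
tool_pos: [0.6075, -0.1897, 0.0945]
tool_rot: [53.4, 89.7, -40.9]
contact_force: [2.9, 1.0, -5.7]
grip_width: 0.0108
joints [-22.  20.  79.  -0.  81. -18.] F [ 2.9  1.  -5.7] T [-0.01 -0.52 -0.03] rot [ 0.004  0.004 -0.003]
tcp [ 0.6075 -0.1897  0.0945] to grip [-0.0003  0.0014 -0.0064]
rad 0.0881 ang 0.465
```

```bash
python3 -m pendant '[[-0.0037,0.0002,0.0078,0,0,0],[-0.0045,0.0002,0.0074,0,0,0],[-0.0052,0.0003,0.007,0,0,0]]'; python3 sp.py .7;python3 -m pendant '[[-0.004,0.0002,0.0045,0,0,0]]'; python3 sp.py .8
```

```text
time_s: 12.92
tool_pos: [0.5938, -0.1885, 0.1188]
tool_rot: [64.5, 89.6, -29.8]
contact_force: [2.6, 0.6, -6.7]
grip_width: 0.0112
joints [-23.  17.  79.  -0.  83. -19.] F [ 2.6  0.6 -6.7] T [ 0.02 -0.58 -0.06] rot [ 0.003  0.006 -0.004]
tcp [ 0.5938 -0.1885  0.1188] to grip [ 0.0002  0.0013 -0.0091]
rad 0.091 ang 0.777
time_s: 13.05
tool_pos: [0.5895, -0.1882, 0.124]
tool_rot: [66.8, 89.6, -27.5]
contact_force: [2.4, -0.3, -6.0]
grip_width: 0.0112
joints [-23.  17.  80.  -0.  83. -19.] F [ 2.4 -0.3 -6. ] T [ 0.05 -0.63 -0.12] rot [ 0.003  0.007 -0.004]
tcp [ 0.5895 -0.1882  0.124 ] to grip [-0.0013  0.0014 -0.0081]
rad 0.0919 ang 0.85
```

```bash
cat > pic.py <<'E'
from h import *
import sys
from station import eyes
n,y,x,tag=sys.argv[1],int(sys.argv[2]),int(sys.argv[3]),sys.argv[4]
c=eyes.camera(n); f=c["frame"][:,:,::-1]
cv2.imwrite(f"pics/{n}{tag}.png",cv2.resize(f[y:y+100,x:x+130],None,fx=6,fy=6,interpolation=cv2.INTER_CUBIC))
E
python3 pic.py side 140 300 10
```

```text
(no output)
```

View pics/side10.png

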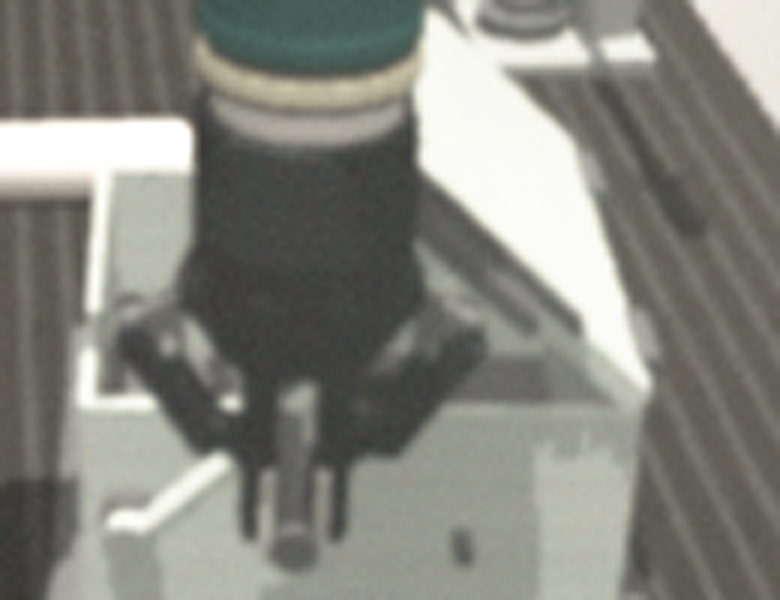

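```bash
for i in 1; do python3 -m pendant '[[-0.0026,0.0002,0.0022,0,0,0]]' | grep force; python3 -m pendant '[[-0.0026,0.0002,0.0022,0,0,0]]'| grep force; python3 -m pendant '[[-0.0026,0.0002,0.0021,0,0,0]]'| grep force; done; python3 sp.py .85
```

```text
contact_force: [4.0, -0.0, -4.5]
contact_force: [4.0, 1.1, -5.3]
contact_force: [4.3, -0.0, -4.5]
joints [-23.  15.  80.  -0.  84. -19.] F [ 4.3 -0.  -4.5] T [ 0.02 -0.7  -0.09] rot [ 0.004  0.008 -0.004]
tcp [ 0.5815 -0.1875  0.1318] to grip [ 0.0036  0.001  -0.0129]
rad 0.0931 ang 0.971
```

```bash
python3 -m pendant '[[-0.0028,0.0002,0.0008,0,0,0]]' | grep force; python3 -m pendant '[[-0.0028,0.0002,0.0008,0,0,0]]'| grep force; python3 sp.py .95; python3 pic.py side 140 300 11
```

```text
contact_force: [6.5, 0.2, -2.9]
contact_force: [5.7, 0.5, -4.5]
joints [-23.  14.  81.   0.  84. -19.] F [ 5.7  0.5 -4.5] T [ 0.12 -0.88 -0.11] rot [ 0.004  0.014 -0.004]
tcp [ 0.5774 -0.1872  0.1351] to grip [ 0.0011  0.0012 -0.011 ]
rad 0.0936 ang 1.027
```

View pics/side11.png

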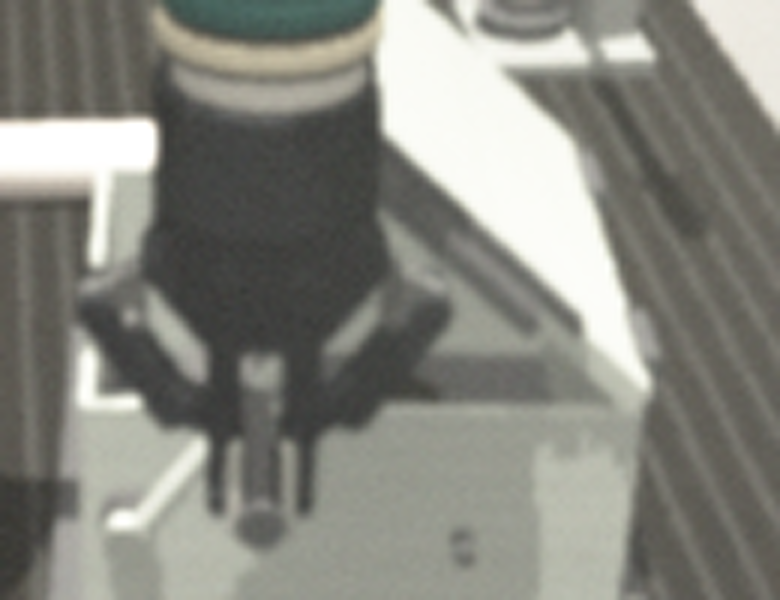

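```bash
python3 - <<'E'
from h import *
from station import eyes
c=eyes.camera("side")
for p in (.107,.8,.85,.9,.95,1.,1.05): print(p,((proj(c,W(propp(.085,.088,p)))[0]-[300,140])*6).round(0),((proj(c,W(propp(.169,0,p)))[0]-[300,140])*6).round(0))
E
```

```text
0.107 [353. 661.] [553. 508.]
0.8 [289. 542.] [443. 275.]
0.85 [280. 535.] [428. 262.]
0.9 [271. 529.] [411. 248.]
0.95 [262. 523.] [393. 236.]
1.0 [252. 517.] [375. 224.]
1.05 [242. 512.] [356. 213.]
```

```bash
for i in 1; do python3 -m pendant '[[-0.002,0.0002,0.0009,0,0,0]]' | grep -E 'force|pos'; python3 -m pendant '[[-0.002,0.0002,0.0009,0,0,0]]'| grep -E 'force|pos'; done;python3 sp.py .98
```

```text
tool_pos: [0.5755, -0.1871, 0.1365]
contact_force: [4.3, 0.5, -4.2]
tool_pos: [0.5739, -0.1869, 0.1377]
contact_force: [8.3, 0.5, -7.5]
joints [-23.  14.  81.   0.  84. -19.] F [ 8.3  0.5 -7.5] T [ 0.02 -1.45 -0.04] rot [ 0.005  0.015 -0.004]
tcp [ 0.5739 -0.1869  0.1377] to grip [ 0.0025  0.001  -0.0121]
rad 0.0942 ang 1.073
```

```bash
python3 -m pendant '[[-0.0015,0.0001,0.0007,0,0,0]]' | grep -E 'force|pos';python3 -m pendant '[[0,0,0,0,0,0]]' | grep -E 'force|pos'; python3 pic.py side 140 300 12
```

```text
tool_pos: [0.5737, -0.1869, 0.1378]
contact_force: [11.9, -0.9, -11.2]
tool_pos: [0.5739, -0.1869, 0.1377]
contact_force: [2.5, 0.5, -1.1]
```

View pics/side12.png

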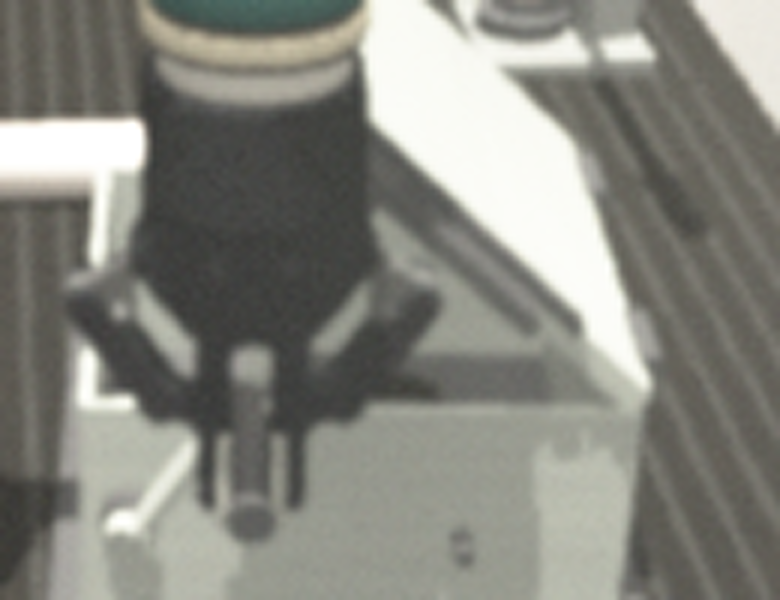

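```bash
python3 -m pendant '[[0,0,0,0,0,0],[0,0,0,0,0,0]]' 0.4 | grep -E 'force|width'; python3 -m pendant '[[0,0,0.015,0,0,0],[0,-0.003,0.04,0,0,0],[0,-0.02,0.045,0,0,0],[0,-0.02,0.045,0,0,0],[-0.02,-0.02,0.045,0,0,0],[-0.04,0,0.045,0,0,0]]';  python3 - <<'E'
from h import *
from station import eyes
c=eyes.camera("side"); f=c["frame"][:,:,::-1]
cv2.imwrite("pics/side13.png",cv2.resize(f[100:250,240:440],None,fx=4,fy=4,interpolation=cv2.INTER_CUBIC))
cv2.imwrite("pics/side13z.png",cv2.resize(f[145:220,320:420],None,fx=8,fy=8,interpolation=cv2.INTER_CUBIC))
g=lambda p:(proj(c,W(p))[0]-[240,100])*4
for a in (.72,.75,.78): print(a,g(lidp(.265,-.06,0,a)),g(lidp(.265,.06,0,a)))
for p in (.95,.98,1.01): print(p,g(propp(.085,.088,p)),g(propp(.169,0,p)))
E
```

```text
contact_force: [-0.0, 0.2, -0.1]
grip_width: 0.0344
time_s: 15.38
tool_pos: [0.5065, -0.2509, 0.3799]
tool_rot: [36.7, 89.7, -57.4]
contact_force: [-0.1, -0.6, -0.0]
grip_width: 0.0342
0.72 [333.64448832 102.50006351] [336.31384271  36.61603099]
0.75 [343.23493972  92.59677656] [344.91256469  27.55770392]
0.78 [353.19600102  82.91260434] [353.83707882  18.70572119]
0.95 [414.5248853  508.44473454] [502.3220198  317.33382155]
0.98 [410.63108079 506.09945357] [495.07950499 312.5856543 ]
1.01 [406.64590157 503.84929996] [487.64724328 308.02465761]
```

View pics/side13.png

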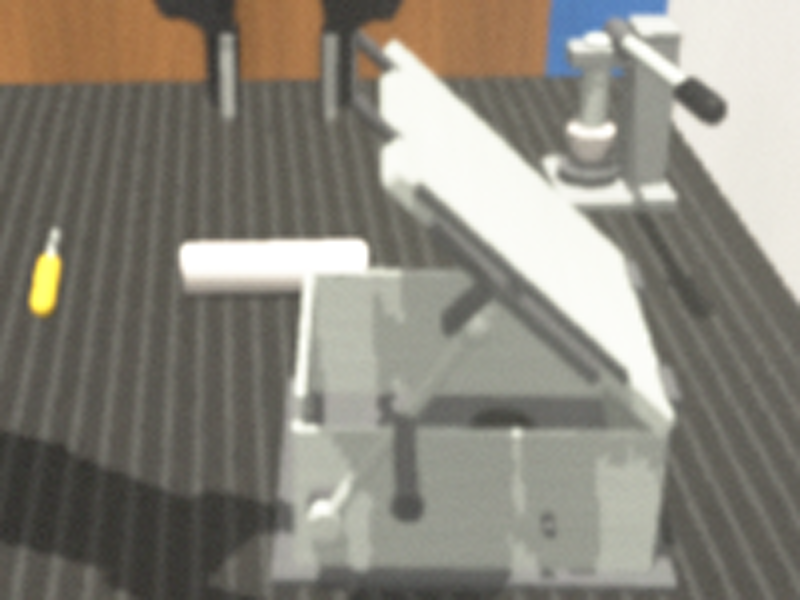

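View pics/side13z.png

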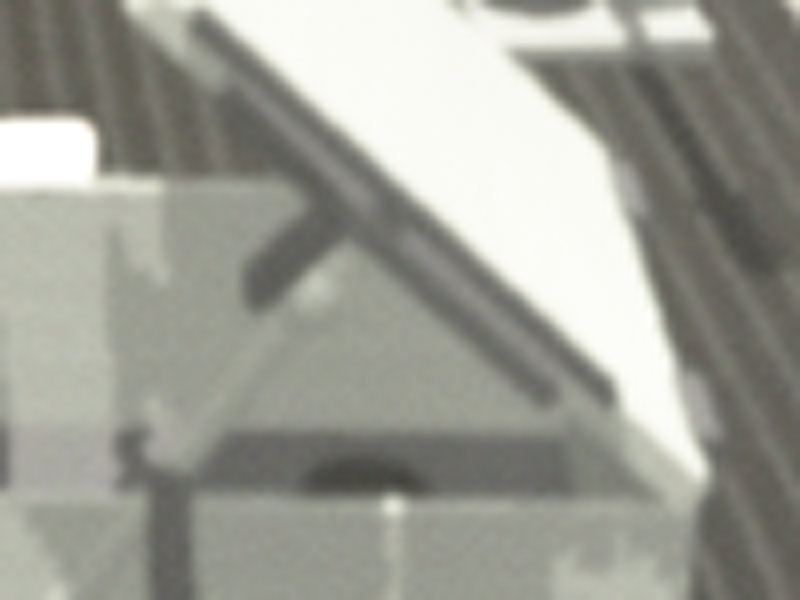

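```bash
python3 -m pendant '[[0.0,0.05,0.01,-0.006,-0.08,0],[0,0.055,0,-0.006,-0.08,0],[0,0.055,0,-0.006,-0.07,0],[0,0.055,0,-0.006,-0.07,0],[0.01,0.05,0,0,0,0],[0,0,0,0,0,0]]' 0.36
cat > sb.py <<'E'
from h import *
import sys
from station import monitor
s=monitor.state(); R=Rcur(s); a=float(sys.argv[1]); b=W(lidp(.265,0,0,a))
print(s["time_s"],s["tool_pos"].round(4),"F",s["contact_force"].round(1),"grip",round(s["grip_width"],4),"dir",R[:,0].round(3),"rot73",Ro.from_matrix(Rt(73,-1)@R.T).as_rotvec().round(3))
print("bar in tool", (R.T@(b-s["tool_pos"])).round(4),"world",(b-s["tool_pos"]).round(4), "to -50mm",(b-.05*Rt(73,-1)[:,0]-s["tool_pos"]).round(4))
E
python3 sb.py .757
```

```text
time_s: 16.18
tool_pos: [0.5079, 0.0197, 0.4125]
tool_rot: [87.7, 70.5, -7.0]
contact_force: [-0.1, -0.4, 0.0]
grip_width: 0.0306
16.175 [0.5079 0.0197 0.4125] F [-0.1 -0.4  0. ] grip 0.0306 dir [ 0.331 -0.041 -0.943] rot73 [0.017 0.042 0.006]
bar in tool [ 0.1245  0.0056 -0.0043] world [ 0.0468 -0.0013 -0.1156] to -50mm [ 0.0322 -0.0001 -0.0677]
```

```bash
python3 -m pendant '[[0.016,0,-0.03,0.008,0.02,0],[0.014,0,-0.03,0.008,0.02,0],[0,0,0,0,0,0]]'; python3 sb.py .757; python3 pic.py side 80 270 14
```

```text
time_s: 16.55
tool_pos: [0.5373, 0.018, 0.356]
tool_rot: [89.4, 72.6, -5.5]
contact_force: [-1.0, 0.2, -0.1]
grip_width: 0.0309
16.55 [0.5373 0.018  0.356 ] F [-1.   0.2 -0.1] grip 0.0309 dir [ 0.297 -0.029 -0.954] rot73 [0.004 0.006 0.007]
bar in tool [ 0.0614 -0.0012 -0.0022] world [ 0.0174  0.0005 -0.059 ] to -50mm [ 0.0028  0.0016 -0.0112]
```

View pics/side14.png

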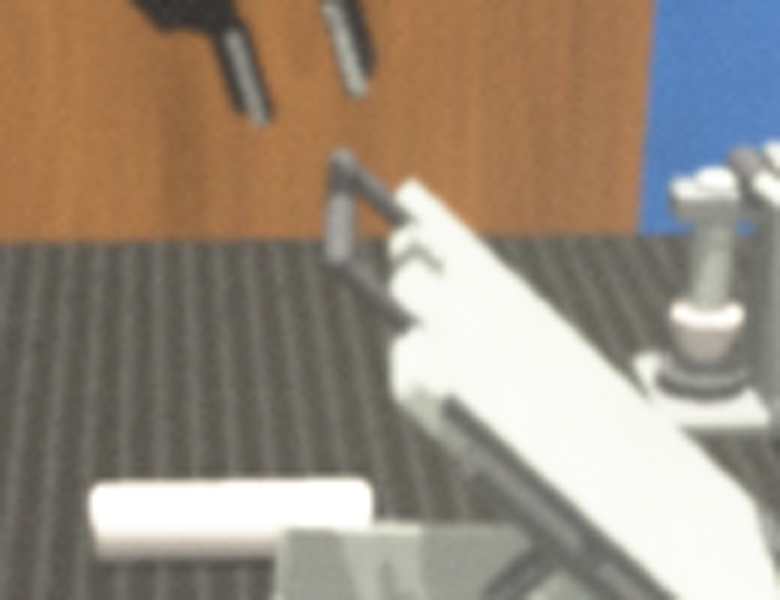

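```bash
python3 -m pendant '[[0.005,0,-0.016,0,0,0],[0.004,0,-0.015,0,0,0]]'; python3 sb.py .757; python3 -m pendant '[[0.004,0,-0.012,0,0,0],[0.002,0,-0.006,0,0,0]]'; python3 sb.py .757; python3 pic.py side 80 270 15
```

```text
time_s: 16.85
tool_pos: [0.5474, 0.0168, 0.3312]
tool_rot: [89.4, 71.9, -5.6]
contact_force: [-0.7, 0.4, -0.6]
grip_width: 0.0307
16.85 [0.5474 0.0168 0.3312] F [-0.7  0.4 -0.6] grip 0.0307 dir [ 0.31 -0.03 -0.95] rot73 [0.005 0.019 0.009]
bar in tool [ 0.0347 -0.0038 -0.0024] world [ 0.0073  0.0017 -0.0342] to -50mm [-0.0072  0.0028  0.0136]
time_s: 17.1
tool_pos: [0.5532, 0.0166, 0.3111]
tool_rot: [89.3, 72.0, -5.7]
contact_force: [0.1, 1.2, 0.3]
grip_width: 0.0308
17.1 [0.5532 0.0166 0.3111] F [0.1 1.2 0.3] grip 0.0308 dir [ 0.308 -0.03  -0.951] rot73 [0.005 0.018 0.009]
bar in tool [ 0.0138 -0.0031 -0.002 ] world [ 0.0015  0.0018 -0.0141] to -50mm [-0.0131  0.003   0.0337]
```

View pics/side15.png

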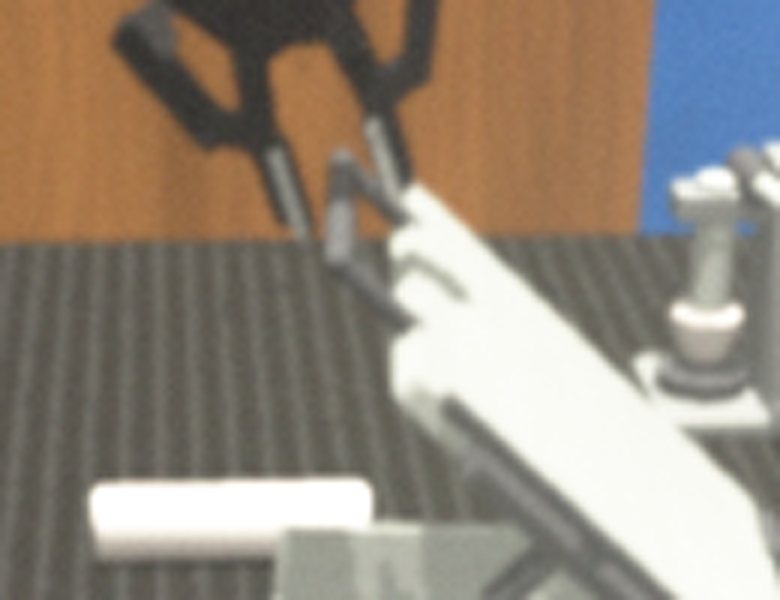

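```bash
python3 -m pendant '[[0.0,0,-0.006,0,0,0],[0,0,-0.002,0,0,0]]'; python3 -m pendant '[[0,0,0,0,0,0],[0,0,0,0,0,0],[0,0,0,0,0,0]]' 0 30; python3 sb.py .757;  python3 - <<'E'
from h import *
for a in (.757,.73,.7,.66,.62,.6): print(a,W(lidp(.265,0,0,a)).round(4))
E
```

```text
time_s: 17.4
tool_pos: [0.5533, 0.0168, 0.3021]
tool_rot: [89.3, 72.0, -5.6]
contact_force: [0.2, 0.1, -0.1]
grip_width: 0.0309
time_s: 17.77
tool_pos: [0.5526, 0.0169, 0.3021]
tool_rot: [89.3, 72.1, -5.7]
contact_force: [-0.5, 0.4, -1.0]
grip_width: 0.0105
17.775 [0.5526 0.0169 0.3021] F [-0.5  0.4 -1. ] grip 0.0105 dir [ 0.306 -0.03  -0.951] rot73 [0.005 0.016 0.009]
bar in tool [ 0.0055  0.0003 -0.0018] world [ 0.0021  0.0016 -0.0052] to -50mm [-0.0125  0.0027  0.0427]
0.757 [0.5547 0.0185 0.297 ]
0.73 [0.5499 0.0188 0.2917]
0.7 [0.5447 0.0192 0.2857]
0.66 [0.5381 0.0198 0.2775]
0.62 [0.5317 0.0202 0.269 ]
0.6 [0.5287 0.0205 0.2646]
```

```bash
python3 -m pendant '[[-0.0045,0.0003,-0.0052,0,0,0]]'|grep -E 'pos|force'; python3 -m pendant '[[-0.0045,0.0003,-0.0052,0,0,0]]'|grep -E 'pos|force';  python3 -m pendant '[[-0.004,0.0003,-0.005,0,0,0]]'|grep -E 'pos|force'; python3 pic.py side 140 310 16
```

```text
tool_pos: [0.5492, 0.0171, 0.2984]
contact_force: [1.2, -0.3, 1.4]
tool_pos: [0.5453, 0.0174, 0.294]
contact_force: [2.5, -0.5, 0.8]
tool_pos: [0.5416, 0.0178, 0.2895]
contact_force: [1.3, -0.1, 2.7]
```

View pics/side16.png

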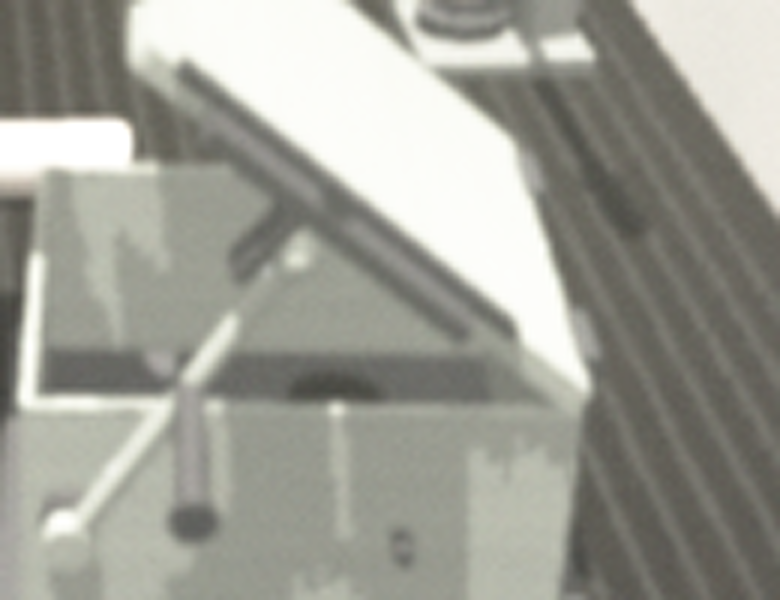

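```bash
for r in 1; do python3 -m pendant '[[-0.003,0.0002,-0.004,0,0,0]]'|grep -E 'pos|force'; python3 -m pendant '[[-0.003,0.0002,-0.004,0,0,0]]'|grep -E 'pos|force';  python3 -m pendant '[[-0.003,0.0002,-0.004,0,0,0]]'|grep -E 'pos|force'; done; python3 pic.py side 140 310 17
```

```text
tool_pos: [0.5378, 0.0181, 0.285]
contact_force: [1.1, 0.7, 2.0]
tool_pos: [0.5347, 0.0183, 0.2807]
contact_force: [2.3, 0.4, 1.5]
tool_pos: [0.5315, 0.0186, 0.2765]
contact_force: [-1.0, 0.0, 3.2]
```

View pics/side17.png

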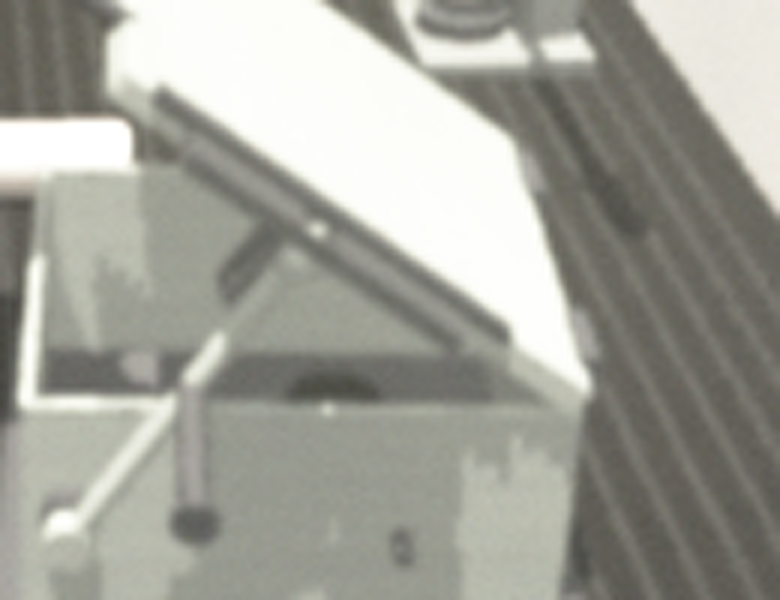

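```bash
for r in 1; do python3 -m pendant '[[-0.0017,0.0001,-0.0023,0,0,0]]'|grep -E 'pos|force'; python3 -m pendant '[[-0.0017,0.0001,-0.0023,0,0,0]]'|grep -E 'pos|force';  done; python3 pic.py side 140 310 18
```

```text
tool_pos: [0.5294, 0.0187, 0.2736]
contact_force: [2.4, 1.2, 4.7]
tool_pos: [0.5288, 0.0188, 0.2728]
contact_force: [2.8, 0.2, 5.9]
```

View pics/side18.png

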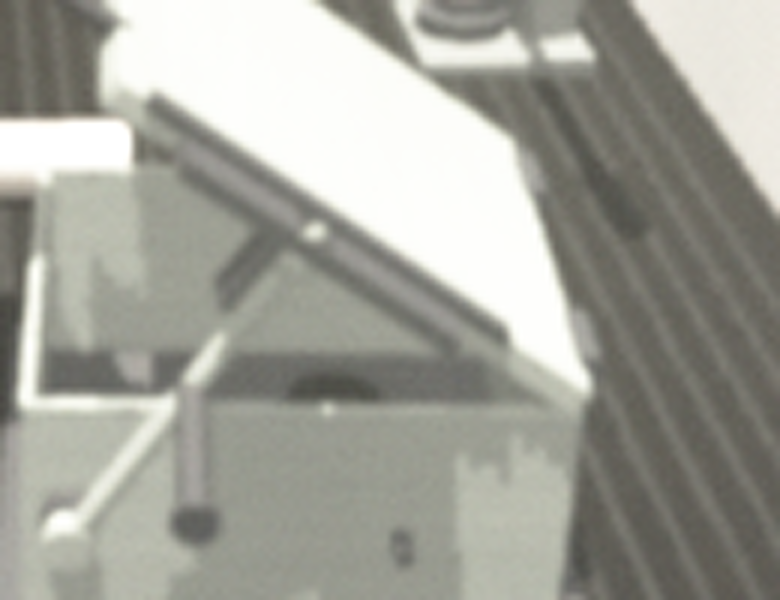

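```bash
python3 -m pendant '[[-0.0017,0.0001,-0.0023,0,0,0]]'|grep -E 'pos|force'; python3 -m pendant '[[-0.0017,0.0001,-0.0023,0,0,0]]'|grep -E 'pos|force';python3 -m pendant '[[0,0,0,0,0,0]]'|grep -E 'pos|force'
```

```text
tool_pos: [0.5285, 0.0188, 0.2724]
contact_force: [4.7, 0.3, 6.5]
tool_pos: [0.5284, 0.0188, 0.2724]
contact_force: [5.5, -0.4, 6.7]
tool_pos: [0.5285, 0.0188, 0.2724]
contact_force: [1.3, 0.3, -0.1]
```

```bash
python3 -m pendant '[[0,0,0,0,0,0],[0,0,0,0,0,0]]' 0.33; python3 -m pendant '[[-0.006,0.0005,0.019,0,0,0],[-0.012,0.001,0.037,0,0,0],[-0.015,0.001,0.04,0,0,0],[-0.03,0,0.03,0,0,0],[-0.03,0,0.02,0,0,0],[-0.03,0,0.02,0,0,0],[0,0,0,0,0,0]]';  python3 - <<'E'
from h import *
from station import eyes,monitor
s=monitor.state(); print(s["tool_pos"],s["contact_force"])
c=eyes.camera("side"); f=c["frame"][:,:,::-1]
cv2.imwrite("pics/side19.png",cv2.resize(f[100:250,240:440],None,fx=4,fy=4,interpolation=cv2.INTER_CUBIC))
cv2.imwrite("pics/side19z.png",cv2.resize(f[150:210,320:400],None,fx=10,fy=10,interpolation=cv2.INTER_CUBIC))
g=lambda p:(proj(c,W(p))[0]-[240,100])*4
for a in (.58,.6,.62,.64): print(a,g(lidp(.265,-.06,0,a)),g(lidp(.265,.06,0,a)),g(lidp(.226,.113,.003,a)))
for p in (.95,.98,1.01): print(p,g(propp(.085,.088,p)))
c=eyes.camera("top"); f=c["frame"][:,:,::-1]
cv2.imwrite("pics/top19.png",cv2.resize(f[110:260,220:420],None,fx=4,fy=4,interpolation=cv2.INTER_CUBIC))
E
```

```text
time_s: 19.55
tool_pos: [0.5259, 0.0187, 0.2689]
tool_rot: [89.5, 71.1, -5.5]
contact_force: [-0.6, -0.7, -0.0]
grip_width: 0.0282
time_s: 20.42
tool_pos: [0.3932, 0.0212, 0.4287]
tool_rot: [89.1, 72.7, -5.9]
contact_force: [0.1, -0.5, 0.7]
grip_width: 0.0281
[0.39323078 0.02121732 0.42871349] [ 0.13344948 -0.50511405  0.71170632]
0.58 [293.99197008 151.21141462] [300.68150154  81.26127485] [354.28978338  82.4940594 ]
0.6 [299.12898028 144.03134909] [305.30629383  74.67110271] [358.19720015  77.21485973]
0.62 [304.44441025 136.91830313] [310.08868862  68.14567673] [362.22717665  71.99404591]
0.64 [309.93686663 129.87631833] [315.02734389  61.68860528] [366.37842524  66.83438762]
0.95 [414.5248853  508.44473454]
0.98 [410.63108079 506.09945357]
1.01 [406.64590157 503.84929996]
```

View pics/side19.png

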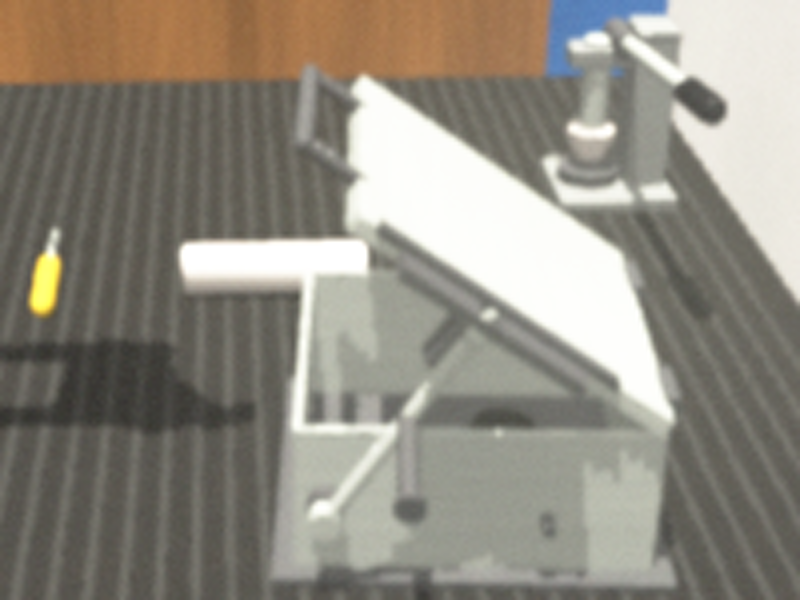

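View pics/side19z.png

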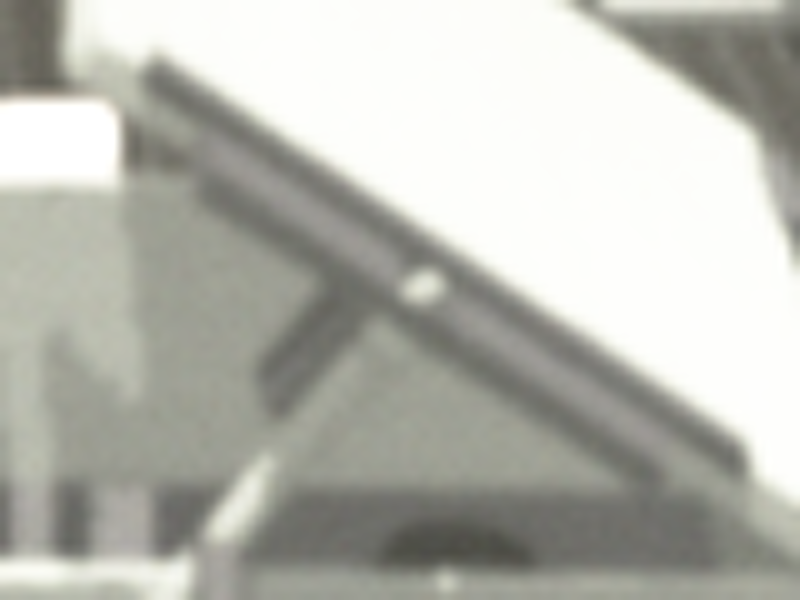

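View pics/top19.png

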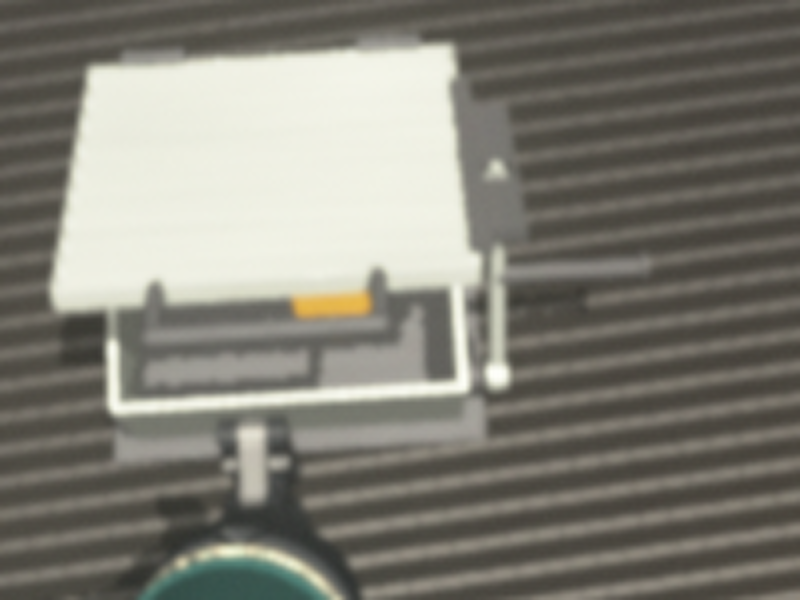

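```bash
python3 - <<'E'
from station import eyes,monitor,hand_in
c=eyes.camera("top")
for t in ["gland","barrel","tie_rod","pick"]:
    print(t,[b["rect"] for b in eyes.boxes_of(t,c)][:1])
print(monitor.state()["contact_force"]); print(hand_in())
E
```

```text
gland []
barrel [[177.5, 207.0, 196.9, 267.2]]
tie_rod [[428.9, 135.5, 479.9, 173.1]]
pick [[156.5, 306.0, 188.9, 317.3]]
[ 0.88990583  0.08205583 -0.91584362]
the job is handed in; nothing more can be done
None
```

I propped the lid open on the rod, with the pin in the plate's hole and nothing held, and handed the job in at about 20 s of the 70 s allowed.

**What I did:** I gripped the lid bar and raised the lid to about 0.76 rad. I then swung the rod up until it stopped at about 0.98–1.0 rad, with about 16 N at the handle. After letting go of the rod I eased the lid down until it came to a firm stop, with about 9 N at the bar, then opened the gripper and backed away.

**Last checks:**
- **Lid angle:** about 0.61 rad from the side picture and from where the gripper stopped.
- **Pin:** the side picture shows the pin in the hole with the collar hidden in it. From the two angles I work out its end at about 8–9 mm above the plate's lower face; this is calculated, not measured directly.
- **Gripper:** well clear of everything, with a contact force of about 1 N, which is sensor noise.

**Not fully confirmed:**
- **Bystanders:** in the last top picture the network did not find the gland, and the boxes for the pick and tie rod differed from the first ones. I did not check whether they were partly hidden. The barrel's box barely changed, and the pick and barrel looked in the same place in the side pictures. I did not look again at the gland and tie rod, but felt no contact near either one.
- **First approach to the bar:** the tool drifted about 3 cm off the path I had commanded, with no notable force reading afterwards. I backed off and approached again in small steps.

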